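Pack the brass ornaments in their fitted trays

ROBOT

A 6-joint arm with a two-finger parallel gripper is mounted at the origin on the work surface. World frame = base frame: x ahead of the robot, y to its left, z up, the work surface at z = 0. Lengths are in m, angles in rad, forces in N, time in s.
With the tool pointing down it reaches from about 0.3 to 0.875 m from the base axis. Payload 6.4 kg.
Tool frame: the origin (TCP) lies midway between the tips of the shut fingers; the grasp point (between the pads) lies 19 mm behind it (ctrl.grasp_offset is the distance from the TCP to the grasp point, in m); z points along the fingers, y is the direction in which the jaws open and shut (so a half turn about z gives the same grasp; the last joint's range is limited). The gripper opens to 85 mm and grips with 20 to 120 N. Pads are 22 mm wide; open, the fingers measure 114 mm over their backs; the gripper's body (76 mm by 85 mm) begins 54 mm behind the grasp point. The pads swing forward as they close: fully open they stand 13 mm farther back than shut.
Start: joints at [-1.376, 0.181, 1.607, -0, 1.354, -0.206], TCP at [0.224, -0.529, 0.231] pointing down, gripper open.
Joint ranges: [-2.99, 2.99], [-0.89, 2.07], [0.3, 2.58], [-1.14, 4.28], [0, 2.63], [-3.12, 3.12]. Speed limits (rad/s): [2.57, 2.57, 3.01, 3.14, 3.14, 3.14].

INTERFACE

Orientations are given as a unit quaternion [w, x, y, z].
In Python, from workcell import telemetry, imaging, workorder, ctrl gives the robot as it stands. The module is installed in compiled form; this text tells all that it offers.
- The arm moves only by the tool servo_tool, never from a script. Its argument "plan" is a list of rows, each a list of 6 numbers: the shift along the tool's x, y, z as a fraction of full scale, then the turn, a rotation vector about the tool's x, y, z as a fraction of full scale. In form: [[x, y, z, rx, ry, rz], ...]. A call has 1 to 20 rows; each row is the pose to reach, as a shift and turn from the pose measured when the call began, along the tool's axes at that moment; what a row does not reach only later rows make up. Full scale, the value 1, is 30 cm for a shift and pi/2 rad for a turn. A row lasts 1/10 s, in which the tool goes at most 50 mm and 8.59 degrees, less where a joint would pass 70% of its speed; a pose out of reach is approached as far as the arm can. A call with a number of a shift or a turn outside -1 to 1 is refused whole. A call with a gripper value outside its range is refused whole. "fingers" is the opening, from 0 (shut) to 1 (fully open), set as the call begins (left out, the last holds). The fingers move at their own pace and stop on an object; "squeeze" is the grip in N (left out, the last holds). Time passes only in rows, so rows that repeat a pose let the fingers close. It gives the time, the measured TCP pose, the force and the opening at its end, in the units of the state.
- telemetry.read_state(): the state, without advancing time (a new reading comes with each control period).
- imaging.grab_frame(name): name is "side" or "top" or "wrist"; returns a dict with "pixels" (480x640x3 uint8, red, green, blue), "fovy" (degrees; the focal length in pixels is half the picture's height over the tangent of half this angle, whatever the lens; pixels are square), "cx", "cy" (the principal point, pixels), "T" (4x4, takes a point from camera to world coordinates). Camera axes: x right, y down, z forward; pixel columns grow to the right and rows downward; lengths in m; the calibration is good to about 2 mm. A picture is of the moment at which its call begins. There is no depth.
- workorder.hand_in(): hands the job in, once; it reports no verdict.
The state is a dict: "time_s": time; "joints": joint angles; "qvel": joint speeds; "tau": joint torques, N m; "tool_pos": TCP position; "tcp_rot": TCP orientation; "force": force on the tool from outside, world axes, zero at the start; "wrist_torque": the same for the moment, N m; "grip_width": finger opening in m.
Only numpy, scipy, OpenCV 4.12 (cv2) and the standard library are available. Lean on these libraries where they do the work, as an engineer would, in place of code of your own. Each camera call takes 0.05 s, during which the arm holds its last target.

TASK

Pack the four finished brass ornaments for delivery: lay the butterfly, the ginkgo leaf, the gourd and the bell each flat in the felt-lined tray that has its shape cut out, on the cut-out and facing the same way as it (the round bell simply stands upright on its circle, turned any way). Set each piece down, do not drop it, and leave the steel doming block and the small jar where they stand.

Things in the scene. Friction and masses are not known exactly. Their poses are not given: they have to be found in the camera images.
- butterfly: Brass butterfly lying flat, 62 mm long, 84 mm across the wings, 130 g. Origin: underside, below the front of the head. It runs from there to x = -62 mm (antennae to +10); y across the wings, z up; yaw within 0.5 rad of world. Wings 4 mm thick; a straight body 12 mm wide, 20 mm high, stands up from x = -10 to -62 mm: grip it across y at x = -34 mm, above the wings.
- leaf: Brass ginkgo leaf lying flat, 80 mm long, 80 mm across, 130 g. Origin: underside, at the stalk's end. It runs from there to its broad edge at x = -80 mm; y across, z up; yaw within 0.5 rad of world. Blade 4 mm thick; a straight midrib 10 mm wide, 20 mm high, stands on it from x = -20 to -72 mm: grip it across y at x = -50 mm, above the blade.
- gourd: Brass gourd on its flat back, like a figure of eight, 77 mm long, 150 g. Origin: level of its underside, below the stem's tip. It runs from there along -x: small lobe 28 mm across, 19 mm high at x = -25 mm; large lobe 42 mm across, 25 mm high at x = -56 mm, its side upright for the lowest 16 mm: grip that across y. z up; yaw within 0.5 rad of world.
- bell: Round brass bell standing on its mouth, 56 mm across at the foot, 56 mm high, 160 g. Origin: centre of its underside, z up; its yaw has no meaning. On top a cylindrical knob 14 mm across, from 40 to 56 mm above the underside: grip it there.
- tray_butterfly: Square tray of pale wood, 130 x 130 mm, does not slide; walls 6 mm thick, rim 14 mm and blue felt floor 7 mm above the table. On the felt a flat cream butterfly cut-out, 2 mm larger all round than the piece. Origin at table height below the front of the outline's head, 34 mm from the tray's centre; the outline runs along -x as the butterfly does. z up; yaw within 0.25 rad of world.
- tray_leaf: Square tray of pale wood, 130 x 130 mm, does not slide; walls 6 mm thick, rim 14 mm and blue felt floor 7 mm above the table. On the felt a flat cream ginkgo-leaf cut-out, 2 mm larger all round than the piece. Origin at table height below the end of the outline's stalk, 40 mm from the tray's centre; the outline runs along -x as the leaf does. z up; yaw within 0.25 rad of world.
- tray_gourd: Square tray of pale wood, 130 x 130 mm, does not slide; walls 6 mm thick, rim 14 mm and blue felt floor 7 mm above the table. On the felt a flat cream gourd cut-out, 2 mm larger all round than the piece. Origin at table height below the tip of the outline's stem, 38 mm from the tray's centre; the outline runs along -x as the gourd does. z up; yaw within 0.25 rad of world.
- tray_bell: Square tray of pale wood, 130 x 130 mm, does not slide; walls 6 mm thick, rim 14 mm and blue felt floor 7 mm above the table. On the felt a flat cream round 60 mm cut-out, 2 mm larger all round than the piece. Origin at table height below the tray's centre, which is also the centre of the round cut-out. z up; yaw within 0.25 rad of world.
- doming_block: Steel doming block, a bright 40 mm cube with round dimples, 0.5 kg, loose, among the brass pieces. Origin at the centre of its underside. Not to be moved.
- jar: Small amber jar with a green lid, 38 mm across, 48 mm high, loose, between the trays. Origin at the centre of its underside. Not to be moved.

How it is judged:
By the outcome, as a careful person would: the job done as asked, in the order asked, and still so for the second after the job is handed in, with the robot touching nothing.
It also fails if it takes over 120 s, if anything falls off the work surface, if the arm or the gripper's body presses on something with over 40 N, if the wrist force passes 120 N, or if a joint passes its speed limit or range.

## Working session

There is one attempt and no reset: what is moved stays moved. The work goes in short steps, Python scripts to look and compute and a tool call to move; the robot and the scene stay as the last step left them, time stands still between calls to the robot, and variables do not carry over. Pictures are saved under pics/ and viewed, and the job is handed in when it is done.

Besides the shell and the picture viewer there is one more tool, called by a JSON object that holds its "method" and its "body", one argument or row to a line. servo_tool: Moves the arm, as the interface text tells. Shift numbers are shares of 30 cm and turn numbers shares of pi/2 rad, none past 1 either way. Its arguments: {"type":"object","properties":{"plan":{"type":"array","items":{"type":"array","items":{"type":"number","minimum":-1,"maximum":1}}},"fingers":{"type":"number"},"squeeze":{"type":"number"}},"required":["plan"]}

```bash
mkdir -p pics; python3 - <<'E'
from workcell import telemetry, imaging, workorder, ctrl
import cv2
print(telemetry.read_state(), ctrl.grasp_offset)
for n in("top","side","wrist"):
    f=imaging.grab_frame(n); cv2.imwrite(f"pics/{n}0.png",f["pixels"][:,:,::-1]); print(n,f["fovy"],f["cx"],f["cy"],f["T"].round(3).tolist() if hasattr(f["T"],'round') else f["T"])
E
```

```text
{'time_s': 0.0, 'joints': array([-1.37628699e+00,  1.81534233e-01,  1.60797946e+00, -2.57213251e-05,
        1.35381078e+00, -2.06310815e-01]), 'qvel': array([-3.95556962e-04, -5.80674230e-05,  7.45793874e-05,  1.55769303e-03,
        1.77404284e-04, -8.14841890e-04]), 'tau': array([-1.94335407e-03, -4.44874084e+01, -3.51339304e+01, -5.39960238e-04,
        9.21019411e-03,  1.84201940e-05]), 'tool_pos': array([ 0.22424552, -0.52888105,  0.23040178]), 'tcp_rot': array([-8.65971866e-04,  9.79984105e-01,  1.99073867e-01, -7.44697580e-06]), 'force': array([ 0.02859239, -0.06319089,  0.8063013 ]), 'wrist_torque': array([-0.01301469,  0.02350903,  0.02858977]), 'grip_width': 0.0853278762571357} 0.0187
top 48.99028099566251 317.272016853936 234.51683351258185 [[-0.002, -0.999, 0.047, 0.479], [-1.0, 0.003, 0.01, -0.012], [-0.01, -0.047, -0.999, 1.065], [0.0, 0.0, 0.0, 1.0]]
side 56.64155346783801 320.4515050823774 232.82054810051537 [[0.976, -0.17, 0.138, 0.424], [-0.218, -0.721, 0.657, -0.551], [-0.012, -0.671, -0.741, 0.648], [0.0, 0.0, 0.0, 1.0]]
wrist 59.68914980968277 314.5146725781763 241.24032834442704 [[0.389, -0.877, -0.281, 0.297], [-0.921, -0.372, -0.116, -0.499], [-0.002, 0.304, -0.953, 0.373], [0.0, 0.0, 0.0, 1.0]]
```

View pics/top0.png

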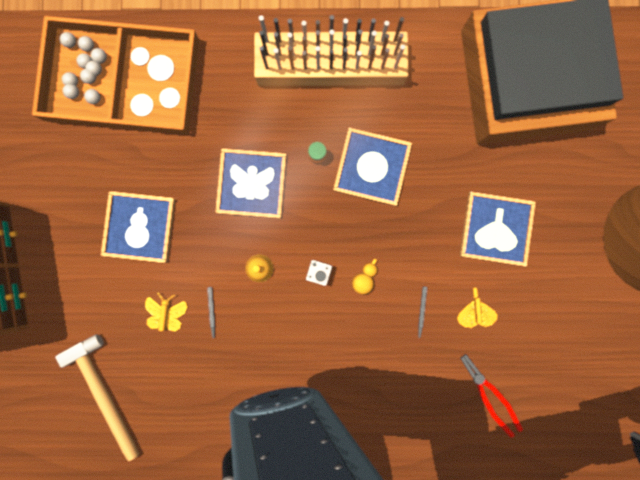

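View pics/side0.png

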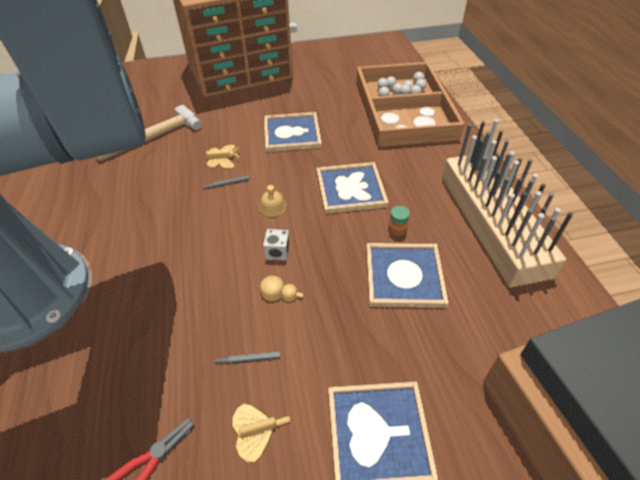

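View pics/wrist0.png

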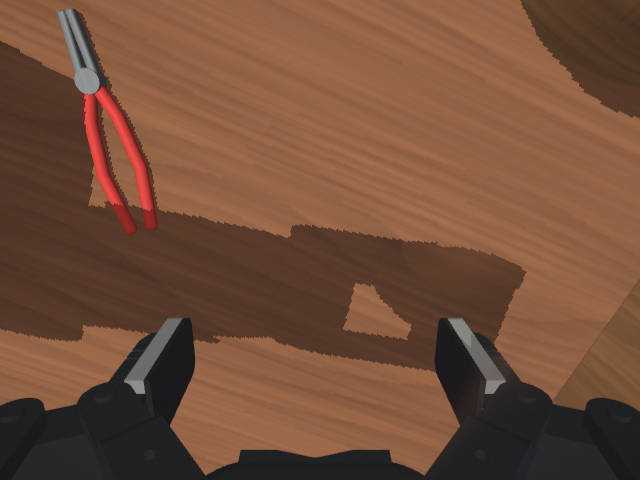

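The top view is clear: butterfly (165,313), leaf (478,312), gourd (365,278), bell (258,267), block (320,273), jar (317,151). The trays, by cut-out, are gourd (138,228), butterfly (252,183), bell (372,167) and leaf (498,229). Next I'll measure positions from top and side.

```bash
cat > h.py <<'E'
import numpy as np, cv2
from workcell import telemetry, imaging, ctrl
from scipy.spatial.transform import Rotation as R
def grab(n):
    f=imaging.grab_frame(n); f["T"]=np.array(f["T"]); f["f"]=240/np.tan(np.radians(f["fovy"])/2); return f
def ray(f,uv,z):
    uv=np.atleast_2d(np.asarray(uv,float)); d=np.c_[(uv[:,0]-f["cx"])/f["f"],(uv[:,1]-f["cy"])/f["f"],np.ones(len(uv))]@f["T"][:3,:3].T
    o=f["T"][:3,3]; return (o+d*((z-o[2])/d[:,2])[:,None])[:,:2]
def proj(f,p):
    p=np.atleast_2d(p); c=(p-f["T"][:3,3])@f["T"][:3,:3]; return c[:,:2]/c[:,2:]*f["f"]+[f["cx"],f["cy"]]
def hsv(f): return cv2.cvtColor(f["pixels"],cv2.COLOR_RGB2HSV)
def brass(f): return cv2.inRange(hsv(f),(18,130,110),(32,255,255))
def blue(f): return cv2.inRange(hsv(f),(105,90,50),(125,255,255))
def cream(f): return cv2.inRange(hsv(f),(0,0,200),(179,60,255))
def blobs(m,amin,amax=1e9):
    c,_=cv2.findContours(m,cv2.RETR_EXTERNAL,cv2.CHAIN_APPROX_NONE)
    return [k[:,0,:] for k in c if amin<cv2.contourArea(k)<amax]
def save(f,n): cv2.imwrite("pics/"+n,f["pixels"][:,:,::-1])
E
python3 - <<'E'
from h import *
f=grab("top")
print("brass")
for c in blobs(brass(f),150,3000): print(c.mean(0).round(1), ray(f,cv2.minAreaRect(c)[0],0.01).round(4), cv2.minAreaRect(c)[1:])
print("blue")
for n,z in(("top",.007),("side",.007)):
  g=grab(n)
  for c in blobs(blue(g),1500,20000):
    w=ray(g,c,z).astype(np.float32); r=cv2.minAreaRect(w); print(n,c.mean(0).round(1),np.round(r[0],4),np.round(r[1],4),np.round((r[2]+45)%90-45,2))
E
```

```text
brass
[175.7 315.8] [[0.3695 0.2823]] ((17.076295852661133, 31.939001083374023), 18.43494987487793)
[156.4 312.2] [[0.3721 0.3222]] ((22.859329223632812, 31.804283142089844), 6.34019136428833)
[476.5 310.8] [[ 0.3729 -0.3234]] ((34.9830436706543, 39.37392044067383), 30.25643539428711)
[365.8 276.7] [[ 0.4482 -0.0958]] ((19.160314559936523, 36.1378059387207), 14.03624439239502)
[260.2 268. ] [[0.462  0.1153]] ((24.041629791259766, 23.33452033996582), 45.0)
[145.9  94.4] [[0.8128 0.3502]] ((34.86946105957031, 16.031219482421875), 3.5763344764709473)
blue
top [497.7 228.7] [ 0.5405 -0.3638] [0.1116 0.1123] -9.01
top [136.9 226.8] [0.5465 0.3624] [0.1108 0.1122] -6.48
top [373.4 167.1] [ 0.6675 -0.1132] [0.1115 0.1121] -14.32
side [371.3 443.4] [ 0.5408 -0.3621] [0.1136 0.1139] -8.71
```

```bash
cat >> h.py <<'E'
def down(yaw):
    c,s=np.cos(yaw),np.sin(yaw); return np.array([[c,s,0],[s,-c,0],[0,0,-1.]])
def pose():
    s=telemetry.read_state(); q=np.array(s["tcp_rot"]); return np.array(s["tool_pos"]),R.from_quat(np.r_[q[1:],q[0]]).as_matrix(),s
def plan(*tg):
    p,M,s=pose(); print("at",p.round(4),"yaw",round(float(np.arctan2(M[1,0],M[0,0])),4),"t",round(s["time_s"],2),"F",np.round(s["force"],1),"w",round(s["grip_width"],4))
    for x,y,z,yaw in tg:
        sh=M.T@(np.array([x,y,z])-p)/0.3; rv=R.from_matrix(M.T@down(yaw)).as_rotvec()/(np.pi/2)
        dd=np.linalg.norm(sh)*.3; print("row",np.r_[sh,rv].round(4).tolist(),"rows>=%.1f"%max(dd/.05,np.linalg.norm(rv)*90/8.59))
E
python3 - <<'E'
from h import *
plan((.42,-.28,.24,.2),(.48,-.0,.24,0))
E
```

```text
at [ 0.2243 -0.5292  0.231 ] yaw 0.4008 t 0.3 F [ 0.7 -0.8  0.6] w 0.0853
row [0.9248, -0.5105, -0.0297, -0.0004, -0.0, 0.1278] rows>=6.3
row [1.473, -1.2918, -0.0291, -0.0004, -0.0, 0.2551] rows>=11.8
```

{"method": "servo_tool", "body": {
  "plan": [
    [0.92, -0.51, -0.03, 0, 0, 0.128],
    [0.92, -0.51, -0.03, 0, 0, 0.128],
    [0.92, -0.51, -0.03, 0, 0, 0.128],
    [0.92, -0.51, -0.03, 0, 0, 0.128],
    [0.92, -0.51, -0.03, 0, 0, 0.128],
    [0.92, -0.51, -0.03, 0, 0, 0.128],
    [0.92, -0.51, -0.03, 0, 0, 0.128]
  ],
  "fingers": 1
}}

```text
time_s: 1.0
tool_pos: [0.4208, -0.2771, 0.2404]
tcp_rot: [-0.001, 0.995, 0.102, 0.001]
force: [-1.0, -1.6, -0.2]
grip_width: 0.0851
```

```bash
python3 - <<'E'
from h import *
plan((.48,-.0,.24,0))
f=grab("wrist"); save(f,"w1.png")
E
```

```text
at [ 0.4208 -0.2771  0.2404] yaw 0.2036 t 1.0 F [-1.  -1.6 -0.2] w 0.0851
row [0.3799, -0.8647, 0.0028, -0.0007, -0.0007, 0.1296] rows>=5.7
```

View pics/w1.png

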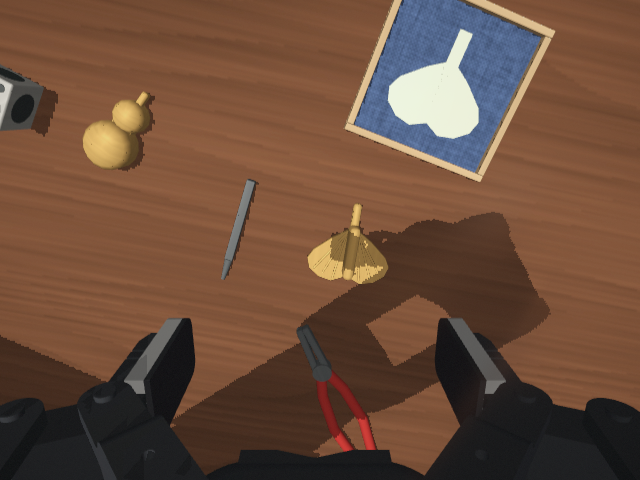

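The wrist view shows the leaf at (350,250), its tray at (450,90) and the gourd at (118,130). On to the butterfly.

{"method": "servo_tool", "body": {
  "plan": [
    [0.38, -0.86, 0, 0, 0, 0.13],
    [0.38, -0.86, 0, 0, 0, 0.13],
    [0.38, -0.86, 0, 0, 0, 0.13],
    [0.38, -0.86, 0, 0, 0, 0.13],
    [0.38, -0.86, 0, 0, 0, 0.13],
    [0.38, -0.86, 0, 0, 0, 0.13]
  ]
}}

```text
time_s: 1.65
tool_pos: [0.4807, 0.001, 0.2412]
tcp_rot: [-0.001, 1.0, 0.0, 0.001]
force: [0.3, -0.0, 0.2]
grip_width: 0.0854
```

```bash
python3 - <<'E'
from h import *
plan((.43,.28,.22,0))
f=grab("wrist"); save(f,"w2.png")
E
```

```text
at [0.4807 0.001  0.2412] yaw 0.0004 t 1.65 F [ 0.3 -0.   0.2] w 0.0854
row [-0.1686, -0.9299, 0.0718, -0.001, -0.0012, 0.0002] rows>=5.7
```

View pics/w2.png

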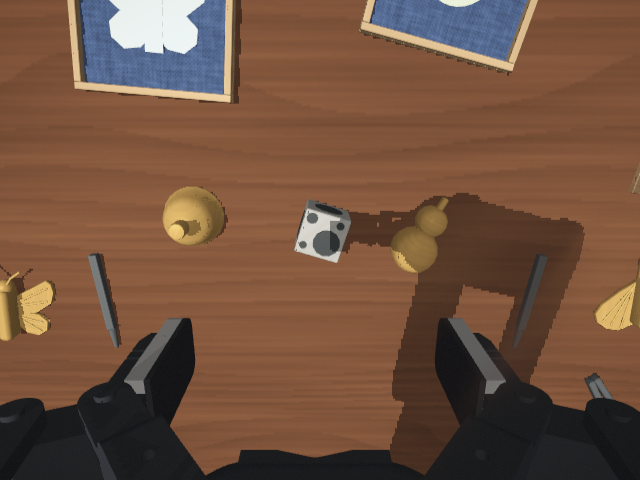

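{"method": "servo_tool", "body": {
  "plan": [
    [-0.17, -0.93, 0.07, 0, 0, 0],
    [-0.17, -0.93, 0.07, 0, 0, 0],
    [-0.17, -0.93, 0.07, 0, 0, 0],
    [-0.17, -0.93, 0.07, 0, 0, 0],
    [-0.17, -0.93, 0.07, 0, 0, 0],
    [-0.17, -0.93, 0.07, 0, 0, 0],
    [-0.17, -0.93, 0.07, 0, 0, 0]
  ]
}}

```text
time_s: 2.4
tool_pos: [0.4279, 0.2882, 0.221]
tcp_rot: [-0.003, 1.0, 0.004, 0.001]
force: [-0.1, -0.8, -0.2]
grip_width: 0.0858
```

```bash
python3 - <<'E'
from h import *
plan((.40,.30,.16,0))
f=grab("wrist"); save(f,"w3.png")
E
```

```text
at [0.4279 0.2882 0.221 ] yaw 0.0082 t 2.4 F [-0.1 -0.8 -0.2] w 0.0858
row [-0.0929, -0.0389, 0.2036, -0.0039, -0.0011, 0.0052] rows>=1.4
```

View pics/w3.png

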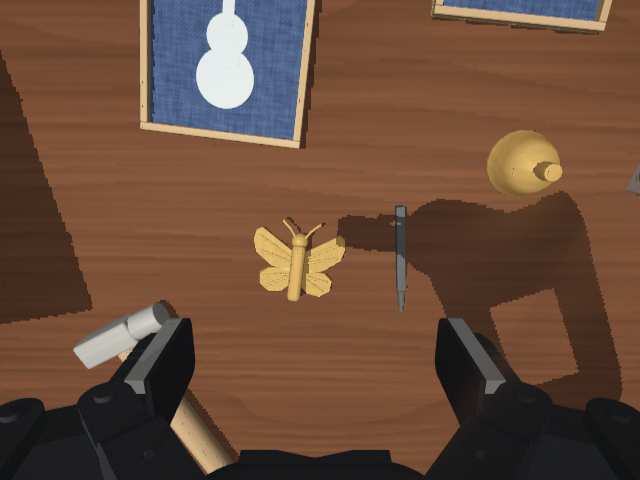

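{"method": "servo_tool", "body": {
  "plan": [
    [-0.09, -0.04, 0.1, 0, 0, 0],
    [-0.09, -0.04, 0.2, 0, 0, 0],
    [-0.09, -0.04, 0.2, 0, 0, 0],
    [-0.09, -0.04, 0.2, 0, 0, 0]
  ]
}}

```text
time_s: 2.85
tool_pos: [0.4023, 0.2971, 0.1615]
tcp_rot: [-0.002, 1.0, 0.003, 0.001]
force: [-0.3, -0.4, 2.3]
grip_width: 0.0856
```

```bash
python3 - <<'E'
from h import *
plan((.40,.30,.16,0))
f=grab("wrist"); save(f,"w4.png")
m=brass(f); bs=[c for c in blobs(m,300)]
for c in bs: print(c.mean(0),c.min(0),c.max(0))
E
```

```text
at [0.4023 0.2971 0.1615] yaw 0.0057 t 2.85 F [-0.3 -0.4  2.3] w 0.0856
row [-0.0077, -0.0097, 0.005, -0.0026, -0.001, 0.0036] rows>=0.1
[304.8037037  254.02962963] [253 212] [362 304]
[585.10526316 136.83082707] [535  95] [639 175]
```

View pics/w4.png

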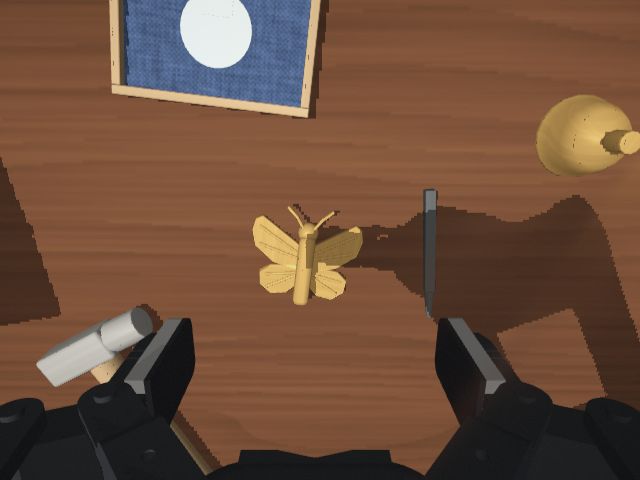

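```bash
python3 - <<'E'
import cv2
i=cv2.imread("pics/w4.png")[190:320,235:380]; cv2.imwrite("pics/w4z.png",cv2.resize(i,None,fx=5,fy=4.5,interpolation=cv2.INTER_NEAREST)[:,:725] if 0 else cv2.resize(i,None,fx=4.5,fy=4.5,interpolation=cv2.INTER_CUBIC))
E
```

```text
(no output)
```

View pics/w4z.png

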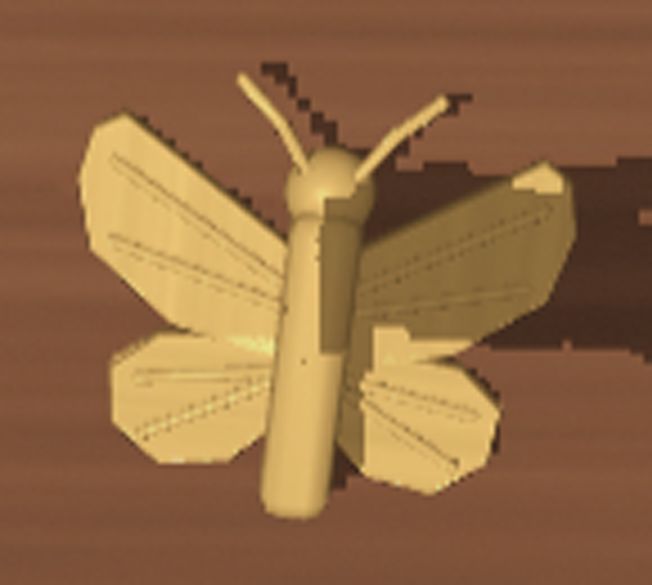

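```bash
python3 - <<'E'
from h import *
f=grab("wrist")
Z=lambda a:np.array(a,float)/4.5+[235,190]-[.4,.4]
w=lambda a,z:ray(f,Z(a),z)
for a,b in(((125,113),(545,162)),((80,180),(575,235)),((160,462),(432,492)),((112,400),(498,410))):
    p,q=w(a,.004)[0],w(b,.004)[0]; d=p-q; print("mid",((p+q)/2).round(4),"len",np.linalg.norm(d).round(4),"yaw",np.arctan2(-d[0],d[1]).round(3))
h=w((331,185),.012)[0]; 
for z in(.012,.016,.02):
  a,b=w((322,230),z)[0],w((294,490),z)[0]; d=a-b; print("body",z,a.round(4),b.round(4),np.arctan2(d[1],d[0]).round(3))
print("headc",h.round(4),"headfront",w((338,148),.010).round(4),"tail",w((292,517),.012).round(4),w((292,517),.018).round(4))
print(proj(f,[.4,.3,.0]))
E
```

```text
mid [0.4023 0.3023] len 0.07 yaw -0.114
mid [0.3902 0.3035] len 0.0834 yaw -0.109
mid [0.3409 0.3092] len 0.048 yaw -0.113
mid [0.3545 0.3076] len 0.0669 yaw -0.021
body 0.012 [0.3888 0.3044] [0.3421 0.3093] -0.104
body 0.016 [0.3901 0.3043] [0.344  0.3091] -0.104
body 0.02 [0.3913 0.3042] [0.3459 0.3089] -0.104
headc [0.3965 0.3029] headfront [[0.4022 0.3018]] tail [[0.3371 0.3096]] [[0.34   0.3094]]
[[312.36641012 221.8452544 ]]
```

```bash
python3 - <<'E'
from h import *
plan((.3676,.3062,.05,-.112),(.3676,.3062,.0065,-.112))
E
```

```text
at [0.4035 0.2978 0.163 ] yaw 0.0056 t 2.95 F [-0.2 -0.   0.3] w 0.0855
row [-0.1213, -0.0264, 0.3761, -0.0038, -0.0028, 0.0749] rows>=2.4
row [-0.122, -0.0256, 0.5211, -0.0038, -0.0028, 0.0749] rows>=3.2
```

{"method": "servo_tool", "body": {
  "plan": [
    [-0.12, -0.026, 0.2, -0.004, -0.003, 0.075],
    [-0.12, -0.026, 0.376, -0.004, -0.003, 0.075],
    [-0.12, -0.026, 0.376, -0.004, -0.003, 0.075],
    [-0.12, -0.026, 0.376, -0.004, -0.003, 0.075],
    [-0.12, -0.026, 0.376, -0.004, -0.003, 0.075],
    [-0.12, -0.026, 0.376, -0.004, -0.003, 0.075]
  ],
  "fingers": 0.45,
  "squeeze": 30
}}

```text
time_s: 3.55
tool_pos: [0.3705, 0.3068, 0.0524]
tcp_rot: [-0.001, 0.998, -0.056, 0.002]
force: [0.3, -1.0, 1.1]
grip_width: 0.038
```

```bash
python3 - <<'E'
from h import *
plan((.3676,.3062,.03,-.112),(.3676,.3062,.0065,-.112))
f=grab("wrist"); save(f,"w5.png")
E
```

```text
at [0.3705 0.3068 0.0524] yaw -0.1127 t 3.55 F [ 0.3 -1.   1.1] w 0.038
row [-0.0096, 0.0034, 0.0747, -0.0013, -0.0023, -0.0004] rows>=0.5
row [-0.0099, 0.0035, 0.153, -0.0013, -0.0023, -0.0004] rows>=0.9
```

View pics/w5.png

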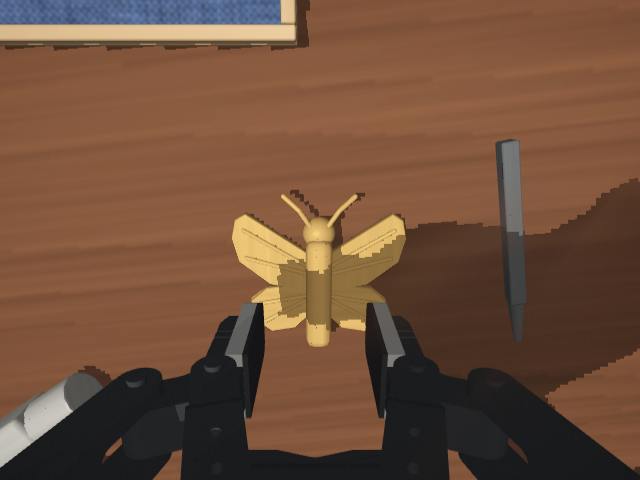

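```bash
python3 - <<'E'
from h import *
f=grab("wrist")
for uv,z in(((319,217),.01),((318,346),.004),((318,346),.012),((318,346),.018),((237,217),.004),((404,217),.004),((270,331),.004),((366,330),.004)): print(uv,z,ray(f,uv,z).round(4))
print(pose()[0])
E
```

```text
(319, 217) 0.01 [[0.4009 0.3013]]
(318, 346) 0.004 [[0.3306 0.3096]]
(318, 346) 0.012 [[0.3355 0.3091]]
(318, 346) 0.018 [[0.3391 0.3087]]
(237, 217) 0.004 [[0.4037 0.3399]]
(404, 217) 0.004 [[0.3949 0.2616]]
(270, 331) 0.004 [[0.3421 0.3332]]
(366, 330) 0.004 [[0.3371 0.284 ]]
[0.36994349 0.30672035 0.05204081]
```

{"method": "servo_tool", "body": {
  "plan": [
    [-0.012, 0.006, 0.08, -0.001, -0.002, 0.002],
    [-0.012, 0.006, 0.13, -0.001, -0.002, 0.002],
    [-0.012, 0.006, 0.15, -0.001, -0.002, 0.002],
    [-0.012, 0.006, 0.155, -0.001, -0.002, 0.002],
    [-0.012, 0.006, 0.155, -0.001, -0.002, 0.002]
  ]
}}

```text
time_s: 4.15
tool_pos: [0.3669, 0.3056, 0.0062]
tcp_rot: [-0.0, 0.998, -0.058, 0.0]
force: [0.9, 0.0, 0.4]
grip_width: 0.0385
```

```bash
python3 - <<'E'
from h import *
plan((.367,.305,.0065,-.118))
f=grab("wrist"); save(f,"w6.png")
E
```

```text
at [0.3669 0.3056 0.0062] yaw -0.1157 t 4.15 F [0.9 0.  0.4] w 0.0385
row [0.0004, 0.0021, -0.0011, -0.0004, -0.0006, 0.0015] rows>=0.0
```

View pics/w6.png

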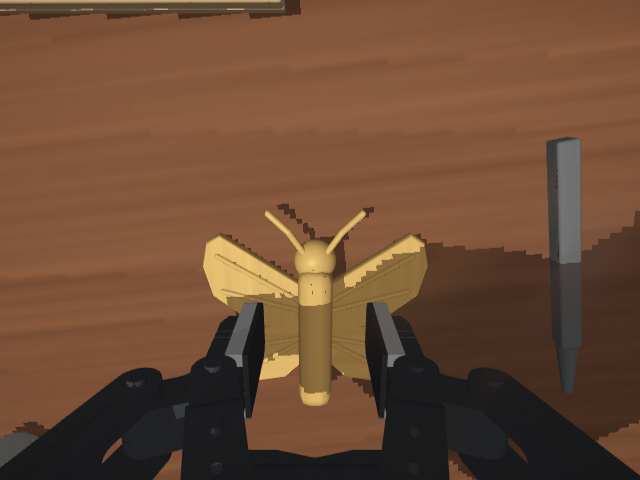

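{"method": "servo_tool", "body": {
  "plan": [
    [0, 0, 0, 0, 0, 0],
    [0, 0, 0, 0, 0, 0],
    [0, 0, 0, 0, 0, 0],
    [0, 0, 0, 0, 0, 0],
    [0, 0, 0, 0, 0, 0],
    [0, 0, 0, 0, 0, 0]
  ],
  "fingers": 0,
  "squeeze": 40
}}

```text
time_s: 4.8
tool_pos: [0.3679, 0.3062, 0.0073]
tcp_rot: [-0.001, 0.998, -0.058, 0.001]
force: [-1.1, -0.4, 5.5]
grip_width: 0.0108
```

```bash
python3 - <<'E'
from h import *
plan((.367,.305,.15,-.11))
f=grab("wrist"); save(f,"w7.png")
E
```

```text
at [0.3679 0.3062 0.0073] yaw -0.1156 t 4.8 F [-1.1 -0.4  5.5] w 0.0108
row [-0.0013, 0.0033, -0.4758, -0.0012, -0.0018, -0.0036] rows>=2.9
```

View pics/w7.png

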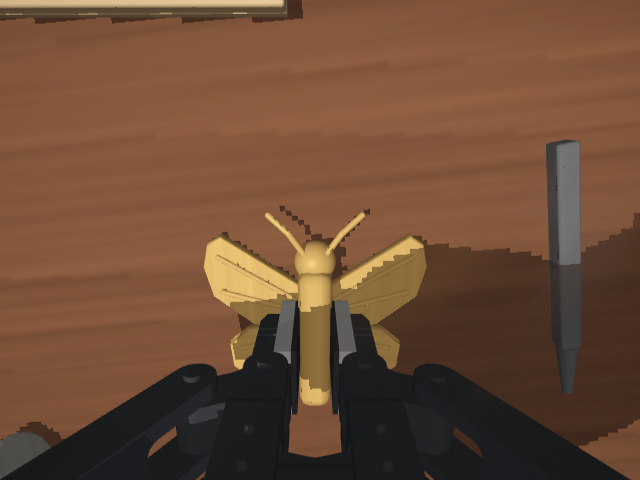

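{"method": "servo_tool", "body": {
  "plan": [
    [0, 0, -0.1, 0, 0, 0],
    [0, 0, -0.25, 0, 0, 0],
    [0, 0, -0.4, 0, 0, 0],
    [0, 0, -0.48, 0, 0, 0],
    [0, 0, -0.48, 0, 0, 0]
  ]
}}

```text
time_s: 5.35
tool_pos: [0.37, 0.3073, 0.1554]
tcp_rot: [-0.003, 0.998, -0.058, 0.005]
force: [0.9, -0.3, -1.0]
grip_width: 0.0103
```

```bash
python3 - <<'E'
from h import *
plan((.57,.15,.20,0))
f=grab("wrist"); save(f,"w8.png")
t=grab("top")
m=cream(t); 
for c in blobs(m,200,3000): print(c.mean(0),ray(t,c.mean(0),.007))
E
```

```text
at [0.37   0.3073 0.1554] yaw -0.1155 t 5.35 F [ 0.9 -0.3 -1. ] w 0.0103
row [0.7241, 0.443, -0.1444, -0.0036, -0.0064, -0.0735] rows>=5.2
[318.38666667 272.28      ] [[ 0.45362429 -0.0039596 ]]
[496.57142857 232.30952381] [[ 0.53285994 -0.36131826]]
[137.65979381 228.1443299 ] [[0.54322463 0.36062923]]
[257.0212766  183.15425532] [[0.63368876 0.11972179]]
[371.78651685 166.33707865] [[ 0.66703578 -0.112374  ]]
[141.14516129 104.5       ] [[0.79600023 0.3570143 ]]
[169.0862069   97.44827586] [[0.81029194 0.29998933]]
[160.26027397  67.60273973] [[0.87231763 0.31879542]]
[89.04807692 62.84615385] [[0.88307564 0.46538511]]
[139.5   55.86] [[0.89703257 0.36177411]]
```

View pics/w8.png

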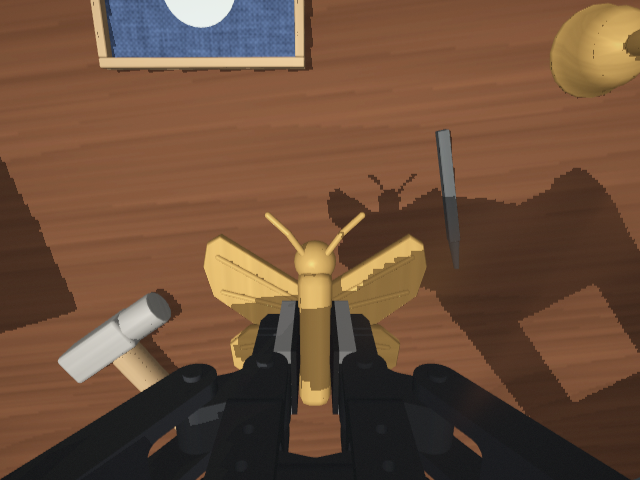

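{"method": "servo_tool", "body": {
  "plan": [
    [0.2, 0.1, -0.14, -0.004, -0.006, -0.07],
    [0.7, 0.44, -0.14, -0.004, -0.006, -0.07],
    [0.7, 0.44, -0.14, -0.004, -0.006, -0.07],
    [0.7, 0.44, -0.14, -0.004, -0.006, -0.07],
    [0.7, 0.44, -0.14, -0.004, -0.006, -0.07],
    [0.7, 0.44, -0.14, -0.004, -0.006, -0.07],
    [0.7, 0.44, -0.14, -0.004, -0.006, -0.07],
    [0.7, 0.44, -0.14, -0.004, -0.006, -0.07]
  ]
}}

```text
time_s: 6.25
tool_pos: [0.5587, 0.1509, 0.1912]
tcp_rot: [0.002, 1.0, -0.003, -0.005]
force: [-0.1, 1.0, -1.4]
grip_width: 0.0108
```

```bash
python3 - <<'E'
from h import *
plan((.57,.15,.20,0))
f=grab("wrist"); save(f,"w9.png")
E
```

```text
at [0.5587 0.1509 0.1912] yaw -0.0056 t 6.25 F [-0.1  1.  -1.4] w 0.0108
row [0.0374, 0.0029, -0.0297, 0.0024, 0.0069, -0.0036] rows>=0.3
```

View pics/w9.png

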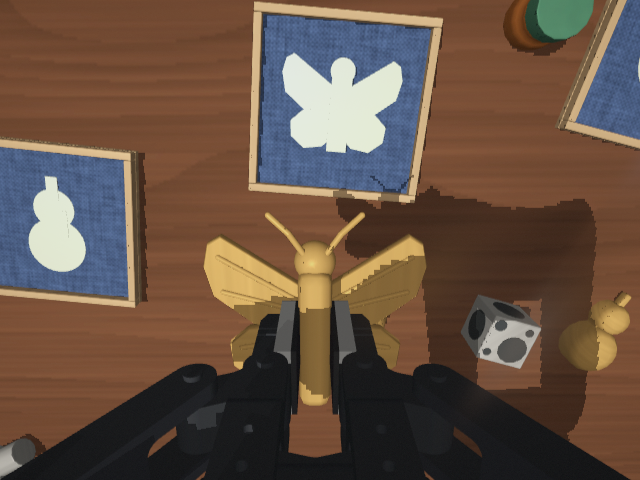

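```bash
python3 - <<'E'
from h import *
f=grab("wrist")
q=ray(f,[(255,3),(442,18),(413,201),(249,188)],.014); print("sides",np.linalg.norm(q-np.roll(q,-1,0),axis=1).round(4),"c",q.mean(0).round(4)); 
d=q[0]-q[3]+q[1]-q[2]; print("yaw",np.arctan2(d[1],d[0]).round(4)); d=q[0]-q[1]+q[3]-q[2]; print(np.arctan2(-d[0],d[1]).round(4))
m=cream(f)
for c in blobs(m,1500):
    print(c.min(0),c.max(0))
    if 250<c[:,0].mean()<420:
        w=ray(f,c,.0075).astype(np.float32); a=cv2.approxPolyDP(c.reshape(-1,1,2),2.5,True)[:,0]; print(np.c_[a,ray(f,a,.0075).round(4)])
E
```

```text
sides [0.128  0.1284 0.128  0.1271] c [0.6346 0.132 ]
yaw -0.0866
-0.0812
[ 30 177] [ 85 270]
[283  54] [402 152]
[[2.870e+02 5.800e+01 6.693e-01 1.699e-01]
 [2.830e+02 7.100e+01 6.607e-01 1.730e-01]
 [2.860e+02 9.100e+01 6.470e-01 1.712e-01]
 [3.050e+02 1.090e+02 6.343e-01 1.574e-01]
 [2.910e+02 1.210e+02 6.258e-01 1.680e-01]
 [2.920e+02 1.360e+02 6.148e-01 1.675e-01]
 [3.040e+02 1.470e+02 6.066e-01 1.585e-01]
 [3.190e+02 1.460e+02 6.073e-01 1.470e-01]
 [3.260e+02 1.410e+02 6.110e-01 1.417e-01]
 [3.270e+02 1.500e+02 6.043e-01 1.409e-01]
 [3.450e+02 1.520e+02 6.027e-01 1.271e-01]
 [3.470e+02 1.430e+02 6.094e-01 1.257e-01]
 [3.510e+02 1.480e+02 6.057e-01 1.225e-01]
 [3.680e+02 1.520e+02 6.026e-01 1.094e-01]
 [3.820e+02 1.430e+02 6.093e-01 9.890e-02]
 [3.850e+02 1.270e+02 6.210e-01 9.720e-02]
 [3.740e+02 1.150e+02 6.298e-01 1.058e-01]
 [3.960e+02 1.000e+02 6.403e-01 9.000e-02]
 [4.020e+02 8.200e+01 6.527e-01 8.630e-02]
 [3.980e+02 6.500e+01 6.642e-01 8.990e-02]
 [3.930e+02 6.300e+01 6.656e-01 9.360e-02]
 [3.530e+02 8.700e+01 6.495e-01 1.220e-01]
 [3.550e+02 6.700e+01 6.631e-01 1.209e-01]
 [3.480e+02 5.900e+01 6.684e-01 1.261e-01]
 [3.340e+02 6.300e+01 6.658e-01 1.361e-01]
 [3.310e+02 8.500e+01 6.510e-01 1.381e-01]
 [2.950e+02 5.400e+01 6.719e-01 1.641e-01]]
```

```bash
python3 - <<'E'
import cv2
i=cv2.imread("pics/w9.png")[0:210,235:455]; cv2.imwrite("pics/w9z.png",cv2.resize(i,None,fx=2.8,fy=2.8,interpolation=cv2.INTER_CUBIC))
E
```

```text
(no output)
```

View pics/w9z.png

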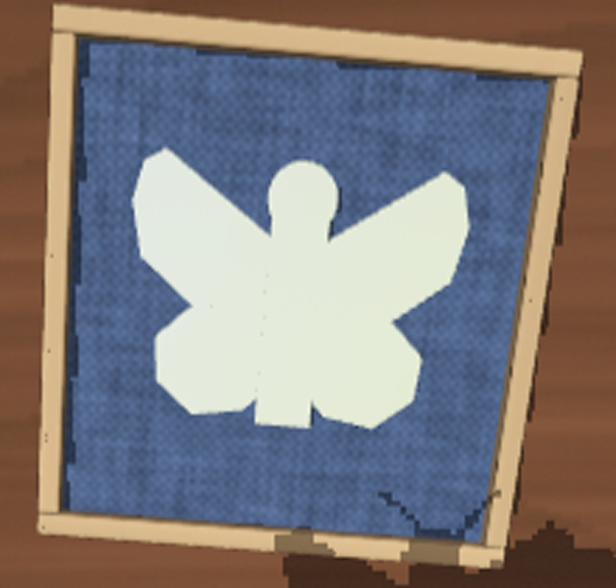

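```bash
python3 - <<'E'
from h import *
f=grab("wrist"); p,M,_=pose()
# express in tool frame, plane at tool z = zt below TCP
def tl(uv,zw):  # zw: height above piece underside; TCP was 7.3mm above underside
    zt=.0073-zw; C=M.T@(f["T"][:3,3]-p); d=M.T@f["T"][:3,:3]@np.array([(uv[0]-f["cx"])/f["f"],(uv[1]-f["cy"])/f["f"],1]); return C+d*((zt-C[2])/d[2])
for uv,z in(((315,240),.010),((220,236),.004),((410,235),.004),((204,266),.004),((426,267),.004),((315,405),.012),((315,405),.016)): print(uv,tl(uv,z).round(4))
plan((.6677-.0336,.1288+.0029,.06,-.085),(.6677-.0336,.1288+.0029,.0075+.0073,-.085))
E
```

```text
(315, 240) [ 0.034   0.0004 -0.0027]
(220, 236) [ 0.0336 -0.0342  0.0033]
(410, 235) [0.034  0.035  0.0033]
(204, 266) [ 0.0219 -0.041   0.0033]
(426, 267) [0.0215 0.0418 0.0033]
(315, 405) [-0.0338  0.0004 -0.0047]
(315, 405) [-0.0306  0.0004 -0.0087]
at [0.5591 0.1517 0.1927] yaw -0.0039 t 6.4 F [-1.1  0.1 -1.1] w 0.0112
row [0.2538, 0.0638, 0.4405, 0.0027, 0.005, 0.0517] rows>=3.1
row [0.255, 0.0633, 0.5912, 0.0027, 0.005, 0.0517] rows>=3.9
```

{"method": "servo_tool", "body": {
  "plan": [
    [0.1, 0.03, 0.1, 0.003, 0.005, 0.052],
    [0.255, 0.063, 0.25, 0.003, 0.005, 0.052],
    [0.255, 0.063, 0.4, 0.003, 0.005, 0.052],
    [0.255, 0.063, 0.44, 0.003, 0.005, 0.052],
    [0.255, 0.063, 0.44, 0.003, 0.005, 0.052],
    [0.255, 0.063, 0.44, 0.003, 0.005, 0.052]
  ]
}}

```text
time_s: 7.0
tool_pos: [0.6342, 0.1329, 0.0607]
tcp_rot: [-0.0, 0.999, -0.042, -0.0]
force: [0.6, -0.2, -1.1]
grip_width: 0.0109
```

```bash
python3 - <<'E'
from h import *
f=grab("wrist"); save(f,"w10.png")
plan((.6345,.1316,.03,-.085),(.6345,.1316,.0145,-.085))
E
```

```text
at [0.6352 0.1328 0.0621] yaw -0.0843 t 7.05 F [ 0.2 -0.9 -0.9] w 0.011
row [-0.0024, 0.0043, 0.1069, -0.0005, -0.0016, 0.0004] rows>=0.6
row [-0.0025, 0.0044, 0.1586, -0.0005, -0.0016, 0.0004] rows>=1.0
```

View pics/w10.png

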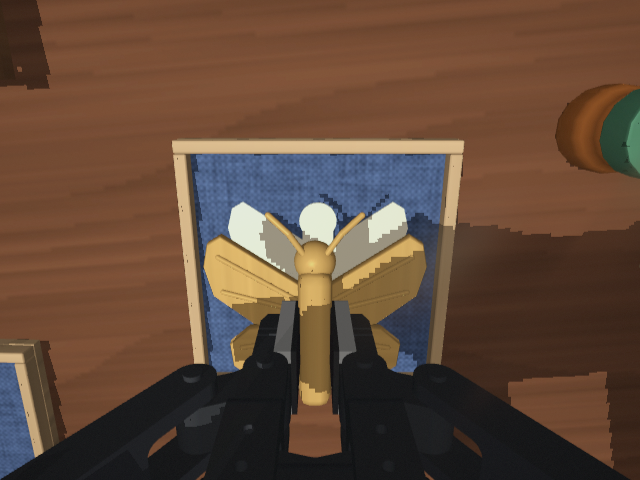

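{"method": "servo_tool", "body": {
  "plan": [
    [-0.003, 0.005, 0.06, 0, -0.002, 0],
    [-0.003, 0.005, 0.11, 0, -0.002, 0],
    [-0.003, 0.005, 0.14, 0, -0.002, 0],
    [-0.003, 0.005, 0.15, 0, -0.002, 0],
    [-0.003, 0.005, 0.15, 0, -0.002, 0]
  ]
}}

```text
time_s: 7.55
tool_pos: [0.6336, 0.1314, 0.016]
tcp_rot: [-0.0, 0.999, -0.042, -0.001]
force: [0.8, -0.3, -0.4]
grip_width: 0.0107
```

```bash
python3 - <<'E'
from h import *
f=grab("wrist"); save(f,"w11.png")
plan((.6345,.1316,.0145,-.085))
E
```

```text
at [0.6342 0.1314 0.0168] yaw -0.0844 t 7.6 F [-0.1 -1.  -1.4] w 0.0109
row [0.0009, -0.0008, 0.0076, -0.0005, 0.0007, 0.0004] rows>=0.0
```

View pics/w11.png

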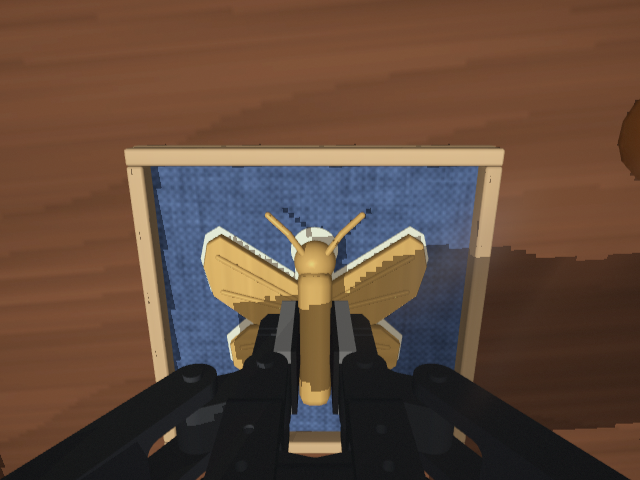

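{"method": "servo_tool", "body": {
  "plan": [
    [0, 0, 0.006, 0, 0, 0],
    [0, 0, 0.012, 0, 0, 0],
    [0, 0, 0.012, 0, 0, 0]
  ]
}}

```text
time_s: 7.9
tool_pos: [0.6348, 0.1314, 0.0143]
tcp_rot: [-0.0, 0.999, -0.042, 0.0]
force: [-2.7, -0.4, 3.7]
grip_width: 0.0107
```

```bash
python3 - <<'E'
from h import *
plan((.6345,.1316,.0145,-.085))
E
```

```text
at [0.6348 0.1314 0.0143] yaw -0.0844 t 7.9 F [-2.7 -0.4  3.7] w 0.0107
row [-0.0012, -0.0007, -0.0006, -0.0005, -0.0, 0.0004] rows>=0.0
```

Touching, with force z at about +4 to 5 N. Release by opening only partway, then rise.

{"method": "servo_tool", "body": {
  "plan": [
    [0, 0, -0.003, 0, 0, 0],
    [0, 0, -0.003, 0, 0, 0],
    [0, 0, -0.003, 0, 0, 0],
    [0, 0, -0.003, 0, 0, 0]
  ],
  "fingers": 0.4
}}

```text
time_s: 8.3
tool_pos: [0.6348, 0.1314, 0.0152]
tcp_rot: [-0.0, 0.999, -0.042, 0.0]
force: [-0.0, -0.8, -0.2]
grip_width: 0.0342
```

{"method": "servo_tool", "body": {
  "plan": [
    [0, 0, -0.08, 0, 0, 0],
    [0, 0, -0.25, 0, 0, 0],
    [0, 0, -0.4, 0, 0, 0],
    [0, 0, -0.55, 0, 0, 0],
    [-0.1, 0, -0.55, 0, 0, 0],
    [-0.1, 0, -0.55, 0, 0, 0]
  ]
}}

```text
time_s: 8.9
tool_pos: [0.6032, 0.1344, 0.1816]
tcp_rot: [-0.001, 0.999, -0.042, 0.0]
force: [-0.5, -0.1, -1.1]
grip_width: 0.0342
```

```bash
python3 - <<'E'
from h import *
f=grab("wrist"); save(f,"w12.png")
plan((.47,-.05,.22,-.0),(.44,-.30,.18,.1))
E
```

```text
at [0.6039 0.1341 0.1806] yaw -0.0838 t 8.95 F [ 0.4 -0.2 -0.3] w 0.034
row [-0.3933, 0.6488, -0.1319, -0.0005, -0.0001, -0.0533] rows>=4.6
row [-0.4232, 1.4876, 0.0007, -0.0005, -0.0001, -0.117] rows>=9.3
```

View pics/w12.png

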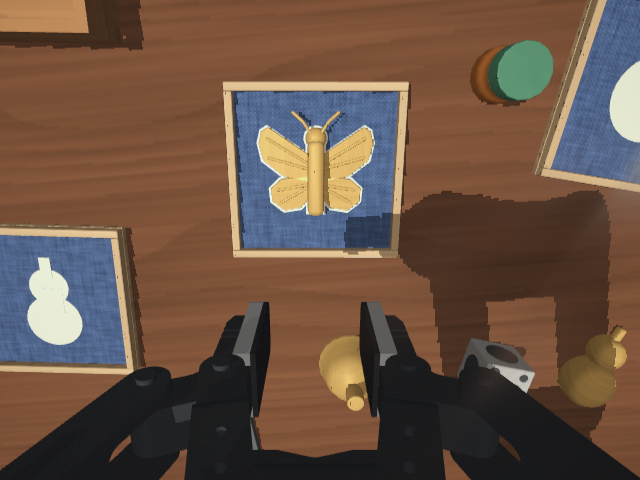

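The butterfly (316,170) sits with an even cream border all round. Next is the leaf.

{"method": "servo_tool", "body": {
  "plan": [
    [-0.3, 0.9, -0.1, 0, 0, -0.053],
    [-0.3, 0.9, -0.1, 0, 0, -0.053],
    [-0.3, 0.9, -0.1, 0, 0, -0.053],
    [-0.3, 0.9, -0.1, 0, 0, -0.053],
    [-0.3, 0.9, -0.1, 0, 0, -0.053],
    [-0.3, 0.9, -0.1, 0, 0, -0.053],
    [-0.3, 0.9, -0.1, 0, 0, -0.053]
  ]
}}

```text
time_s: 9.65
tool_pos: [0.4907, -0.1316, 0.2103]
tcp_rot: [0.0, 1.0, -0.003, -0.0]
force: [-0.0, 0.6, 0.6]
grip_width: 0.0341
```

```bash
python3 - <<'E'
from h import *
f=grab("wrist"); save(f,"w13.png")
plan((.42,-.31,.17,.05))
E
```

```text
at [ 0.4912 -0.1296  0.21  ] yaw -0.005 t 9.7 F [0.3 0.2 0. ] w 0.0342
row [-0.2344, 0.6025, 0.1327, -0.0006, 0.0001, -0.035] rows>=4.0
```

View pics/w13.png

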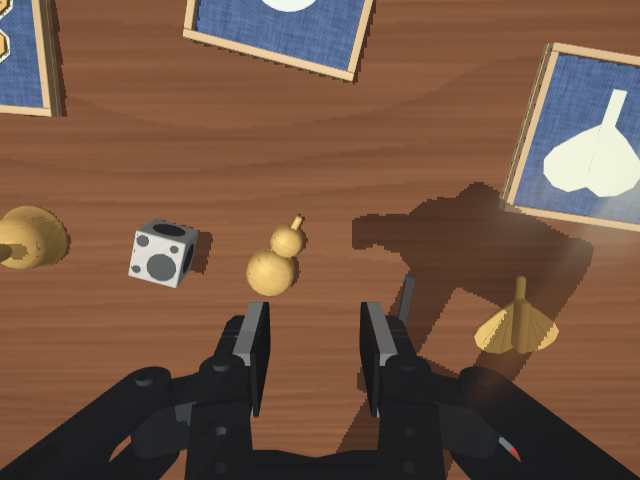

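{"method": "servo_tool", "body": {
  "plan": [
    [-0.24, 0.6, 0.13, 0, 0, -0.035],
    [-0.24, 0.6, 0.13, 0, 0, -0.035],
    [-0.24, 0.6, 0.13, 0, 0, -0.035],
    [-0.24, 0.6, 0.13, 0, 0, -0.035],
    [-0.24, 0.6, 0.13, 0, 0, -0.035],
    [-0.24, 0.6, 0.13, 0, 0, -0.035]
  ]
}}

```text
time_s: 10.3
tool_pos: [0.4184, -0.3089, 0.1697]
tcp_rot: [-0.002, 1.0, 0.024, -0.001]
force: [0.6, 0.5, 1.2]
grip_width: 0.0341
```

```bash
python3 - <<'E'
from h import *
f=grab("wrist"); save(f,"w14.png")
plan((.42,-.31,.17,.05))
E
```

```text
at [ 0.4189 -0.3081  0.1701] yaw 0.0502 t 10.35 F [-0.8 -0.4  0.9] w 0.0341
row [0.0034, 0.0064, 0.0003, -0.0018, 0.0004, 0.0001] rows>=0.0
```

View pics/w14.png

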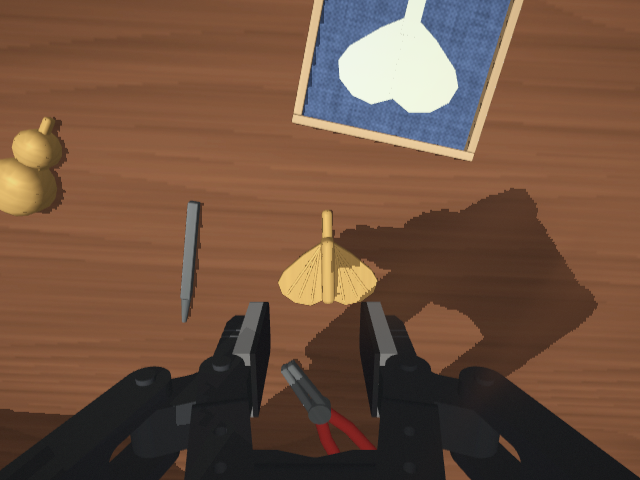

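```bash
python3 - <<'E'
from h import *
f=grab("wrist"); save(f,"x.png")
i=cv2.imread("pics/x.png")[195:320,260:395]; cv2.imwrite("pics/w14z.png",cv2.resize(i,None,fx=4.5,fy=4.5,interpolation=cv2.INTER_CUBIC))
E
```

```text
(no output)
```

View pics/w14z.png

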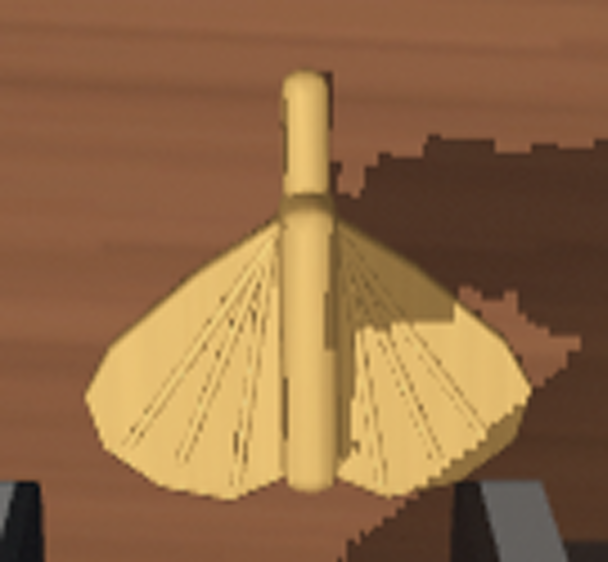

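```bash
python3 - <<'E'
from h import *
f=grab("wrist")
w=lambda a,z:ray(f,np.array(a,float)/4.5+[260,195]-[.4,.4],z)[0]
for a,b in(((86,396),(531,390)),((110,346),(508,340)),((160,487),(450,487)),((228,499),(392,497))):
    p,q=w(a,.004),w(b,.004); d=p-q; print("mid",((p+q)/2).round(4),"len",np.linalg.norm(d).round(4),"yaw",np.arctan2(-d[0],d[1]).round(3))
print("stalk",w((306,70),.004).round(4),w((306,70),.008).round(4),"midrib end",w((311,490),.016).round(4),w((311,490),.02).round(4),"start",w((305,205),.02).round(4))
E
```

```text
mid [ 0.3651 -0.3211] len 0.0792 yaw 0.067
mid [ 0.3747 -0.3206] len 0.0703 yaw 0.068
mid [ 0.3467 -0.3216] len 0.0525 yaw 0.052
mid [ 0.3445 -0.3226] len 0.0298 yaw 0.066
stalk [ 0.424  -0.3171] [ 0.4249 -0.3169] midrib end [ 0.352 -0.322] [ 0.354  -0.3217] start [ 0.4052 -0.3176]
```

```bash
python3 - <<'E'
from h import *
plan((.3746,-.3203,.05,.068))
E
```

```text
at [ 0.4193 -0.3076  0.1707] yaw 0.0522 t 10.45 F [-0.2  0.7 -0.6] w 0.0342
row [-0.151, 0.0351, 0.4022, -0.0011, 0.0, -0.0101] rows>=2.6
```

{"method": "servo_tool", "body": {
  "plan": [
    [-0.1, 0.03, 0.15, 0, 0, -0.01],
    [-0.153, 0.036, 0.3, 0, 0, -0.01],
    [-0.153, 0.036, 0.4, 0, 0, -0.01],
    [-0.153, 0.036, 0.4, 0, 0, -0.01],
    [-0.153, 0.036, 0.4, 0, 0, -0.01]
  ]
}}

```text
time_s: 10.95
tool_pos: [0.3751, -0.3199, 0.0514]
tcp_rot: [-0.001, 0.999, 0.035, 0.0]
force: [-0.1, -0.6, 0.7]
grip_width: 0.0344
```

```bash
python3 - <<'E'
from h import *
plan((.3746,-.3203,.0065,.068))
f=grab("wrist"); save(f,"w15.png")
E
```

```text
at [ 0.3751 -0.3199  0.0514] yaw 0.0699 t 10.95 F [-0.1 -0.6  0.7] w 0.0344
row [-0.0017, 0.0014, 0.1495, -0.0012, -0.0, 0.0012] rows>=0.9
```

View pics/w15.png

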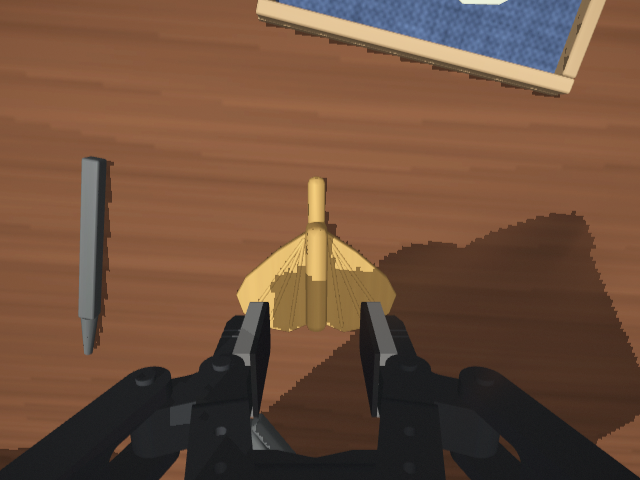

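{"method": "servo_tool", "body": {
  "plan": [
    [-0.002, 0.001, 0.08, 0, 0, 0],
    [-0.002, 0.001, 0.13, 0, 0, 0],
    [-0.002, 0.001, 0.148, 0, 0, 0],
    [-0.002, 0.001, 0.15, 0, 0, 0],
    [-0.002, 0.001, 0.15, 0, 0, 0]
  ]
}}

```text
time_s: 11.5
tool_pos: [0.3762, -0.3222, 0.0089]
tcp_rot: [0.001, 0.999, 0.035, 0.001]
force: [0.6, -1.3, 0.3]
grip_width: 0.0341
```

```bash
python3 - <<'E'
from h import *
plan((.3746,-.3203,.0065,.068))
f=grab("wrist"); save(f,"w16.png")
E
```

```text
at [ 0.3762 -0.3222  0.0089] yaw 0.0703 t 11.5 F [ 0.6 -1.3  0.3] w 0.0341
row [-0.0049, -0.0068, 0.0079, 0.0017, -0.0018, 0.0015] rows>=0.1
```

View pics/w16.png

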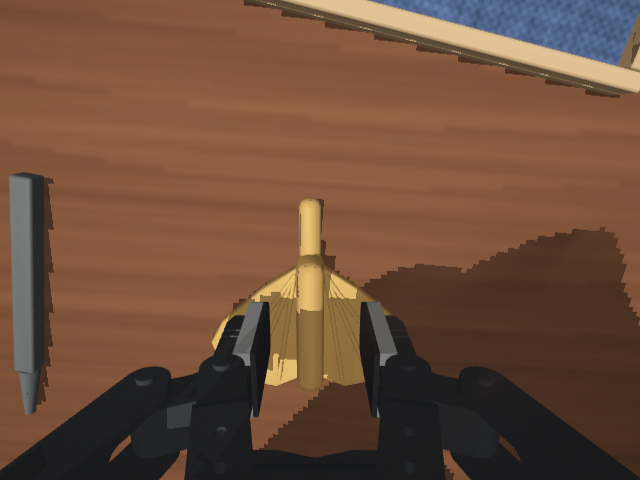

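{"method": "servo_tool", "body": {
  "plan": [
    [-0.005, -0.007, 0.005, 0, 0, 0],
    [-0.005, -0.007, 0.005, 0, 0, 0],
    [-0.005, -0.007, 0.005, 0, 0, 0]
  ]
}}

```text
time_s: 11.85
tool_pos: [0.3746, -0.3204, 0.0077]
tcp_rot: [0.001, 0.999, 0.035, 0.002]
force: [-0.7, 0.7, -0.1]
grip_width: 0.0338
```

{"method": "servo_tool", "body": {
  "plan": [
    [0, 0, 0, 0, 0, 0],
    [0, 0, 0, 0, 0, 0],
    [0, 0, 0, 0, 0, 0],
    [0, 0, 0, 0, 0, 0],
    [0, 0, 0, 0, 0, 0],
    [0, 0, 0, 0, 0, 0]
  ],
  "fingers": 0,
  "squeeze": 40
}}

```text
time_s: 12.45
tool_pos: [0.3747, -0.3206, 0.0079]
tcp_rot: [0.002, 0.999, 0.035, 0.002]
force: [-0.3, 0.1, 4.5]
grip_width: 0.0085
```

```bash
python3 - <<'E'
from h import *
plan((.3746,-.3203,.0065,.068))
f=grab("wrist"); save(f,"w17.png")
E
```

```text
at [ 0.3747 -0.3206  0.0079] yaw 0.0701 t 12.45 F [-0.3  0.1  4.5] w 0.0085
row [-0.0002, -0.0012, 0.0046, 0.0022, -0.0021, 0.0013] rows>=0.0
```

View pics/w17.png

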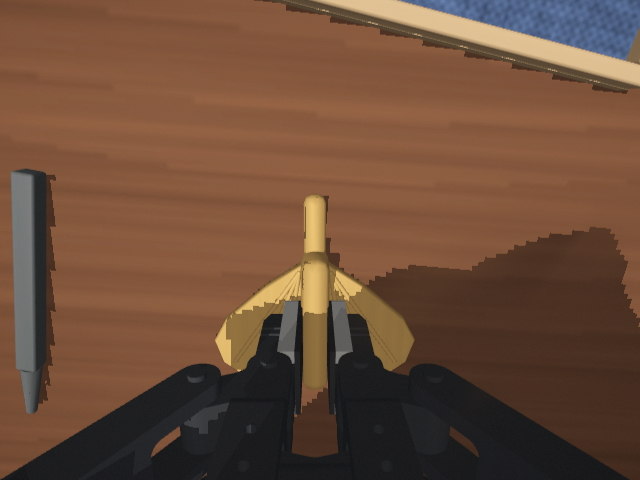

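{"method": "servo_tool", "body": {
  "plan": [
    [0, 0, -0.1, 0, 0, 0],
    [0, 0, -0.25, 0, 0, 0],
    [0, 0, -0.4, 0, 0, 0],
    [0.25, 0.1, -0.56, 0, 0, 0.1],
    [0.25, 0.1, -0.62, 0, 0, 0.1],
    [0.25, 0.1, -0.62, 0, 0, 0.1],
    [0.25, 0.1, -0.62, 0, 0, 0.1],
    [0.25, 0.1, -0.62, 0, 0, 0.1]
  ]
}}

```text
time_s: 13.3
tool_pos: [0.4494, -0.3432, 0.1918]
tcp_rot: [-0.0, 0.999, -0.043, 0.0]
force: [-0.3, 0.1, -2.0]
grip_width: 0.009
```

```bash
python3 - <<'E'
from h import *
plan((.3746,-.3203,.0065,.068))
f=grab("wrist"); save(f,"w18.png")
E
```

```text
at [ 0.4494 -0.3432  0.1918] yaw -0.0866 t 13.3 F [-0.3  0.1 -2. ] w 0.009
row [-0.2551, -0.0545, 0.6176, -0.0001, -0.0002, -0.0984] rows>=4.0
```

View pics/w18.png

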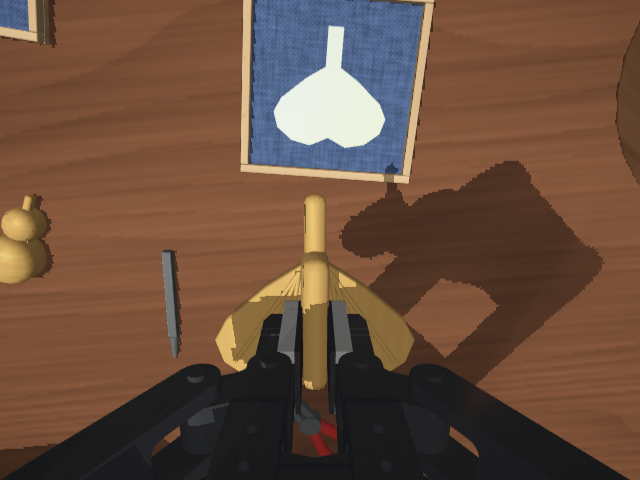

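```bash
python3 - <<'E'
from h import *
f=grab("wrist"); p,M,_=pose()
m=cream(f)
for c in blobs(m,2500):
    if 250<c[:,0].mean()<420:
        a=cv2.approxPolyDP(c.reshape(-1,1,2),2,True)[:,0]; print(np.c_[a,ray(f,a,.0075).round(4)])
q=ray(f,[(435,2),(409,183),(241,170)],.014); print("rim",q.round(4),np.linalg.norm(q[0]-q[1]),np.linalg.norm(q[2]-q[1]),"c",(q[0]+q[2])/2)
def tl(uv,zw,tz=.0079):
    zt=tz-zw; C=M.T@(f["T"][:3,3]-p); d=M.T@f["T"][:3,:3]@np.array([(uv[0]-f["cx"])/f["f"],(uv[1]-f["cy"])/f["f"],1]); return C+d*((zt-C[2])/d[2])
for uv,z in(((315,195),.004),((315,195),.006),((216,341),.004),((414,341),.004)): print(uv,tl(uv,z).round(4))
E
```

```text
[[ 3.290e+02  2.600e+01  5.809e-01 -3.648e-01]
 [ 3.260e+02  6.600e+01  5.551e-01 -3.606e-01]
 [ 3.060e+02  7.700e+01  5.490e-01 -3.455e-01]
 [ 2.810e+02  9.700e+01  5.369e-01 -3.258e-01]
 [ 2.740e+02  1.090e+02  5.289e-01 -3.197e-01]
 [ 2.770e+02  1.250e+02  5.173e-01 -3.206e-01]
 [ 2.910e+02  1.390e+02  5.061e-01 -3.300e-01]
 [ 3.080e+02  1.440e+02  5.013e-01 -3.426e-01]
 [ 3.250e+02  1.370e+02  5.054e-01 -3.559e-01]
 [ 3.430e+02  1.460e+02  4.975e-01 -3.691e-01]
 [ 3.630e+02  1.440e+02  4.976e-01 -3.844e-01]
 [ 3.790e+02  1.330e+02  5.047e-01 -3.969e-01]
 [ 3.840e+02  1.160e+02  5.167e-01 -4.011e-01]
 [ 3.740e+02  9.800e+01  5.301e-01 -3.943e-01]
 [ 3.400e+02  6.700e+01  5.535e-01 -3.707e-01]
 [ 3.430e+02  2.700e+01  5.794e-01 -3.746e-01]]
rim [[ 0.5882 -0.4374]
 [ 0.4658 -0.4175]
 [ 0.487  -0.29  ]] 0.12402480902668782 0.12923102413117102 c [ 0.53759344 -0.36370925]
(315, 195) [0.0488 0.0001 0.0039]
(315, 195) [0.0492 0.0001 0.0019]
(216, 341) [-0.0102 -0.0393  0.0039]
(414, 341) [-0.0102  0.0396  0.0039]
```

```bash
python3 - <<'E'
import cv2
i=cv2.imread("pics/w18.png")[0:190,230:445]; cv2.imwrite("pics/w18z.png",cv2.resize(i,None,fx=3,fy=3,interpolation=cv2.INTER_CUBIC))
E
```

```text
(no output)
```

View pics/w18z.png

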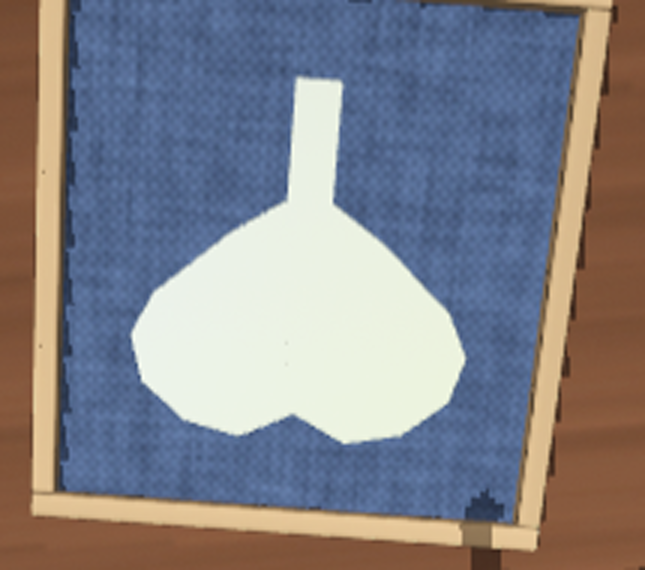

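```bash
python3 - <<'E'
from h import *
plan((.5309,-.3615,.06,-.16))
E
```

```text
at [ 0.4492 -0.3433  0.1917] yaw -0.0872 t 13.4 F [ 0.2  0.8 -0.9] w 0.0087
row [0.2766, 0.0368, 0.4392, -0.0002, -0.0002, 0.0463] rows>=3.1
```

{"method": "servo_tool", "body": {
  "plan": [
    [0.12, 0.02, 0.1, 0, 0, 0.046],
    [0.276, 0.037, 0.25, 0, 0, 0.046],
    [0.276, 0.037, 0.4, 0, 0, 0.046],
    [0.276, 0.037, 0.44, 0, 0, 0.046],
    [0.276, 0.037, 0.44, 0, 0, 0.046],
    [0.276, 0.037, 0.44, 0, 0, 0.046]
  ]
}}

```text
time_s: 14.0
tool_pos: [0.5298, -0.3612, 0.0591]
tcp_rot: [-0.001, 0.997, -0.08, -0.001]
force: [0.2, 0.0, -0.3]
grip_width: 0.0087
```

```bash
python3 - <<'E'
from h import *
plan((.5309,-.3615,.025,-.16))
f=grab("wrist"); save(f,"w19.png")
E
```

```text
at [ 0.5298 -0.3612  0.0591] yaw -0.16 t 14.0 F [ 0.2  0.  -0.3] w 0.0087
row [0.0041, 0.0005, 0.1137, -0.0009, 0.0009, 0.0] rows>=0.7
```

View pics/w19.png

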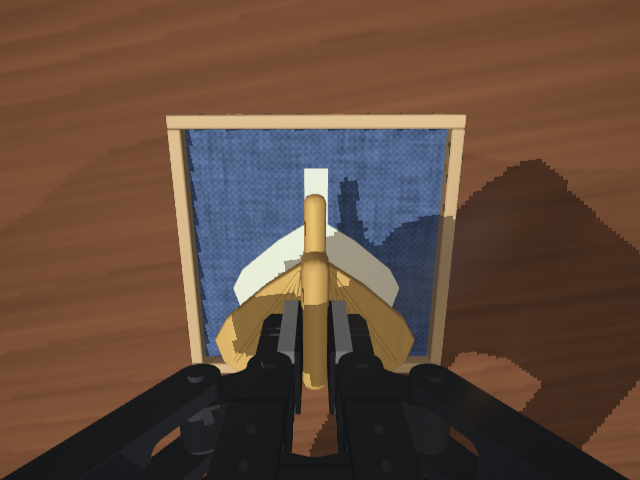

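```bash
python3 - <<'E'
from h import *
f=grab("wrist");p,M,_=pose()
for uv in((316,168),(233,289),(399,288)):
    w=ray(f,uv,.0075)[0]; print(w.round(4),(M.T@np.r_[w-p[:2],0]).round(4))
print(p)
E
```

```text
[ 0.5815 -0.3711] [0.0511 0.0004 0.0001]
[ 0.5276 -0.3194] [-0.0104 -0.042  -0.0001]
[ 0.5146 -0.4032] [-0.0099  0.0428  0.    ]
[ 0.53116621 -0.3625408   0.0616682 ]
```

```bash
python3 - <<'E'
from h import *
plan((.5311,-.3627,.017,-.16))
E
```

```text
at [ 0.5312 -0.3625  0.0617] yaw -0.16 t 14.1 F [-0.2  0.3 -0.8] w 0.0089
row [-0.0005, 0.0004, 0.1489, 0.0009, -0.0016, -0.0] rows>=0.9
```

{"method": "servo_tool", "body": {
  "plan": [
    [0, 0, 0.06, 0, 0, 0],
    [0, 0, 0.11, 0, 0, 0],
    [0, 0, 0.14, 0, 0, 0],
    [0, 0, 0.148, 0, 0, 0],
    [0, 0, 0.148, 0, 0, 0]
  ]
}}

```text
time_s: 14.6
tool_pos: [0.5308, -0.3621, 0.0163]
tcp_rot: [0.0, 0.997, -0.08, 0.001]
force: [-0.3, -0.5, -1.4]
grip_width: 0.009
```

```bash
python3 - <<'E'
from h import *
plan((.5311,-.3627,.0152,-.16))
f=grab("wrist"); save(f,"w20.png")
E
```

```text
at [ 0.5308 -0.3621  0.0163] yaw -0.16 t 14.6 F [-0.3 -0.5 -1.4] w 0.009
row [0.0014, 0.0016, 0.0037, 0.0002, -0.0007, -0.0] rows>=0.0
```

View pics/w20.png

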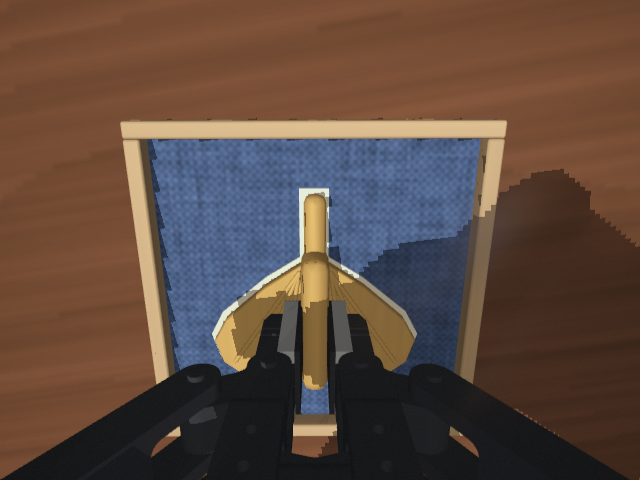

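{"method": "servo_tool", "body": {
  "plan": [
    [0, -0.001, 0.005, 0, 0, 0],
    [0, -0.001, 0.009, 0, 0, 0],
    [0, -0.001, 0.009, 0, 0, 0]
  ]
}}

```text
time_s: 14.95
tool_pos: [0.5316, -0.3626, 0.0149]
tcp_rot: [0.001, 0.997, -0.08, 0.001]
force: [-0.4, 0.4, 2.2]
grip_width: 0.0087
```

{"method": "servo_tool", "body": {
  "plan": [
    [0, 0, -0.002, 0, 0, 0],
    [0, 0, -0.002, 0, 0, 0],
    [0, 0, -0.002, 0, 0, 0],
    [0, 0, -0.002, 0, 0, 0]
  ],
  "fingers": 0.4
}}

```text
time_s: 15.35
tool_pos: [0.5316, -0.3626, 0.0155]
tcp_rot: [0.001, 0.997, -0.08, 0.001]
force: [0.0, 0.4, -0.4]
grip_width: 0.0333
```

{"method": "servo_tool", "body": {
  "plan": [
    [0, 0, -0.08, 0, 0, 0],
    [0, 0, -0.25, 0, 0, 0],
    [0, 0, -0.4, 0, 0, 0],
    [0, 0, -0.55, 0, 0, 0],
    [-0.15, 0, -0.6, 0, 0, 0],
    [-0.15, 0, -0.6, 0, 0, 0],
    [-0.15, 0, -0.6, 0, 0, 0]
  ]
}}

```text
time_s: 16.05
tool_pos: [0.4864, -0.3551, 0.196]
tcp_rot: [0.001, 0.997, -0.08, 0.002]
force: [-0.4, -0.1, -0.5]
grip_width: 0.0342
```

```bash
python3 - <<'E'
from h import *
plan((.47,-.09,.20,-.2))
f=grab("wrist"); save(f,"w21.png")
E
```

```text
at [ 0.4864 -0.3551  0.196 ] yaw -0.1609 t 16.05 F [-0.4 -0.1 -0.5] w 0.0342
row [-0.1953, -0.8635, -0.0163, 0.0014, -0.0026, 0.0249] rows>=5.3
```

View pics/w21.png

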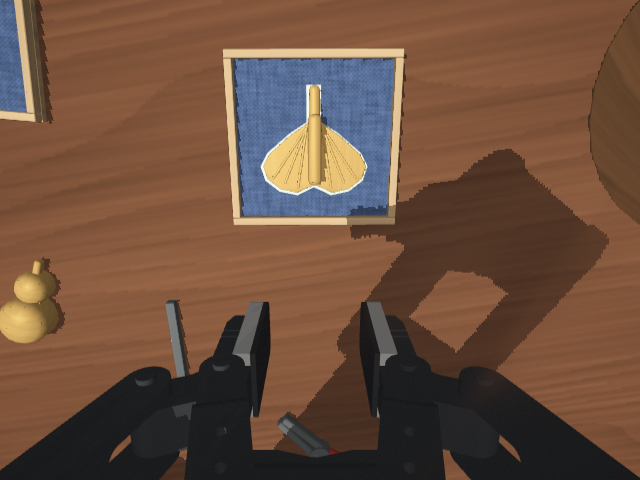

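Leaf seated with an even border (stalk at (315,100)). Next is the gourd.

{"method": "servo_tool", "body": {
  "plan": [
    [-0.19, -0.82, 0, 0, 0, 0.18],
    [-0.19, -0.82, 0, 0, 0, 0.18],
    [-0.19, -0.82, 0, 0, 0, 0.18],
    [-0.19, -0.82, 0, 0, 0, 0.18],
    [-0.19, -0.82, 0, 0, 0, 0.18],
    [-0.19, -0.82, 0, 0, 0, 0.18],
    [-0.19, -0.82, 0, 0, 0, 0.18]
  ],
  "fingers": 0.66
}}

```text
time_s: 16.8
tool_pos: [0.4702, -0.1019, 0.194]
tcp_rot: [0.001, 0.976, -0.218, 0.001]
force: [-0.1, -1.1, -0.5]
grip_width: 0.0563
```

```bash
python3 - <<'E'
from h import *
plan((.47,-.11,.17,-.45))
f=grab("wrist"); save(f,"w22.png")
E
```

```text
at [ 0.4702 -0.1019  0.194 ] yaw -0.4399 t 16.8 F [-0.1 -1.1 -0.5] w 0.0563
row [0.0107, 0.0246, 0.0801, 0.0005, -0.0018, 0.0064] rows>=0.5
```

View pics/w22.png

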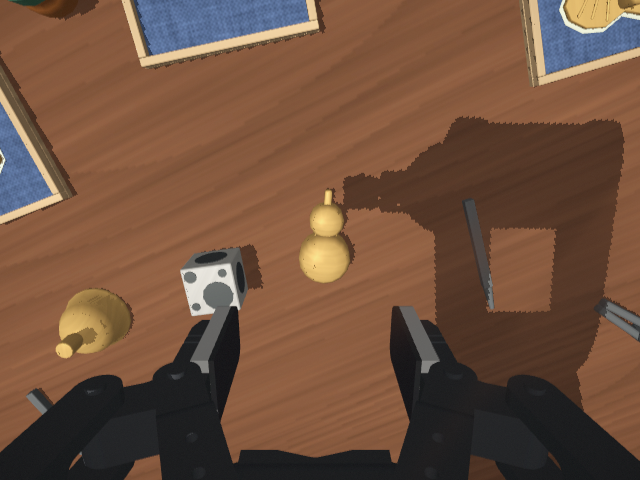

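```bash
python3 - <<'E'
from h import *
f=grab("wrist"); save(f,"w23.png"); p,M,_=pose()
m=brass(f)
c=[c for c in blobs(m,800) if 290<c[:,0].mean()<350][0]; print(c.min(0),c.max(0))
# per-row widths
for r in range(c[:,1].min(),c[:,1].max()+1,4):
    xs=c[c[:,1]==r][:,0]; print(r,xs.min(),xs.max(),end=" | ")
i=cv2.imread("pics/w23.png")[175:295,270:380]; cv2.imwrite("pics/w23z.png",cv2.resize(i,None,fx=5,fy=5,interpolation=cv2.INTER_CUBIC))
E
```

```text
[298 190] [347 283]
190 326 326 | 194 329 329 | 198 329 329 | 202 328 329 | 206 316 334 | 210 312 338 | 214 310 340 | 218 309 341 | 222 309 341 | 226 309 340 | 230 311 339 | 234 311 336 | 238 306 340 | 242 302 342 | 246 300 344 | 250 299 346 | 254 299 347 | 258 298 347 | 262 298 347 | 266 299 346 | 270 301 345 | 274 303 342 | 278 308 338 | 282 315 330 |
```

View pics/w23z.png

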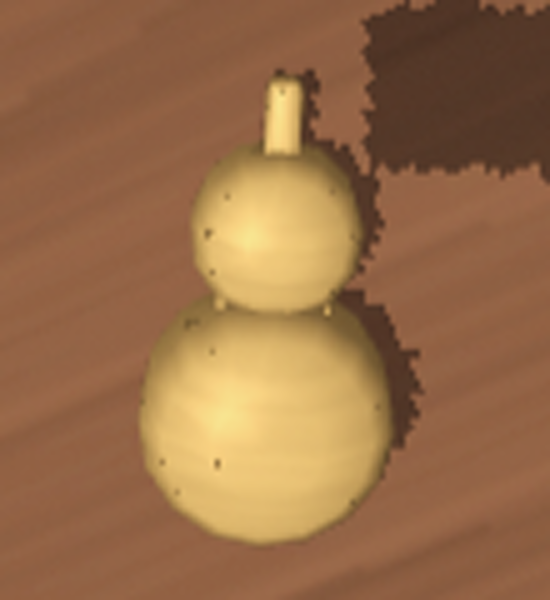

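```bash
python3 - <<'E'
from h import *
f=grab("wrist"); p,M,_=pose(); 
m=brass(f)
c=[c for c in blobs(m,800) if 290<c[:,0].mean()<350][0].astype(float)
def circ(P): 
    A=np.c_[2*P,np.ones(len(P))]; s=np.linalg.lstsq(A,(P**2).sum(1),rcond=None)[0]; return s[:2],np.sqrt(s[2]+s[:2]@s[:2])
L=c[c[:,1]>242]; S=c[(c[:,1]>207)&(c[:,1]<228)]
for z in(.008,.012,.016):
    a,ra=circ(ray(f,L,z)); b,rb=circ(ray(f,S,z)); d=b-a; print(z,"L",a.round(4),ra.round(4),"S",b.round(4),rb.round(4),"dist",np.linalg.norm(d).round(4),"yaw",np.arctan2(d[1],d[0]).round(3))
for z in(.004,.008,.012): 
    t=ray(f,(327,189.8),z)[0]; d=t-a; print("tip",t.round(4),np.linalg.norm(d).round(4),np.arctan2(d[1],d[0]).round(3))
print("block", f["T"][:3,3].round(3))
t=grab("top"); 
c=[c for c in blobs(brass(t),150) if 340<c[:,0].mean()<390][0].astype(float)
L=c[c[:,1]>275]; a,ra=circ(ray(t,L,.012)); print("top L",a,ra)
E
```

```text
0.008 L [ 0.4297 -0.0912] 0.0211 S [ 0.4595 -0.1071] 0.0134 dist 0.0338 yaw -0.491
0.012 L [ 0.431  -0.0918] 0.0208 S [ 0.4605 -0.1075] 0.0132 dist 0.0334 yaw -0.491
0.016 L [ 0.4324 -0.0923] 0.0206 S [ 0.4615 -0.1079] 0.0131 dist 0.0329 yaw -0.491
tip [ 0.4805 -0.1198] 0.0554 -0.518
tip [ 0.4813 -0.12  ] 0.0561 -0.515
tip [ 0.482  -0.1202] 0.0569 -0.512
block [ 0.541 -0.137  0.338]Traceback (most recent call last):
  File "<stdin>", line 14, in <module>
IndexError: list index out of range
```

```bash
python3 - <<'E'
from h import *
plan((.4322,-.0925,.06,-.5))
E
```

```text
at [ 0.4701 -0.1044  0.1944] yaw -0.4448 t 17.0 F [-0.2  0.4  0.3] w 0.0564
row [-0.1328, 0.0181, 0.4474, 0.0005, -0.0022, 0.0351] rows>=2.8
```

{"method": "servo_tool", "body": {
  "plan": [
    [-0.08, 0.01, 0.15, 0, -0.002, 0.035],
    [-0.134, 0.018, 0.3, 0, -0.002, 0.035],
    [-0.134, 0.018, 0.42, 0, -0.002, 0.035],
    [-0.134, 0.018, 0.447, 0, -0.002, 0.035],
    [-0.134, 0.018, 0.447, 0, -0.002, 0.035],
    [-0.134, 0.018, 0.447, 0, -0.002, 0.035]
  ]
}}

```text
time_s: 17.6
tool_pos: [0.4336, -0.0937, 0.0617]
tcp_rot: [0.001, 0.969, -0.248, 0.001]
force: [0.7, 0.2, -0.0]
grip_width: 0.0565
```

```bash
python3 - <<'E'
from h import *
plan((.4322,-.0925,.002,-.5))
f=grab("wrist"); save(f,"w24.png");p,M,_=pose()
for uv,z in(((316,0),0),): pass
E
```

```text
at [ 0.4336 -0.0937  0.0617] yaw -0.5007 t 17.6 F [ 0.7  0.2 -0. ] w 0.0565
row [-0.0064, -0.0014, 0.1989, 0.0005, -0.0018, -0.0004] rows>=1.2
```

View pics/w24.png

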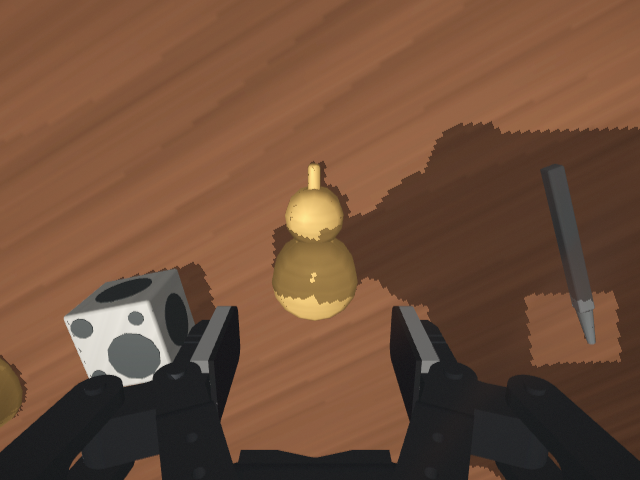

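```bash
python3 - <<'E'
from h import *
f=grab("wrist");p,M,_=pose()
for uv,z in(((176,269),.04),((148,303),.04),((66,318),.04),((215,322),.0),((175,380),0)):
    w=ray(f,uv,z)[0]; print(uv,z,w.round(4),(M.T@np.r_[w-p[:2],0])[:2].round(4))
# lobe
for uv,z in(((273,285),.012),((357,285),.012),((314,164),.008)): w=ray(f,uv,z)[0]; print(uv,w.round(4),(M.T@np.r_[w-p[:2],0])[:2].round(4))
E
```

```text
(176, 269) 0.04 [ 0.4739 -0.0486] [ 0.0136 -0.0586]
(148, 303) 0.04 [ 0.4666 -0.0289] [-0.0022 -0.0724]
(66, 318) 0.04 [0.478 0.007] [-0.0094 -0.1094]
(215, 322) 0.0 [ 0.4309 -0.0297] [-0.0331 -0.0546]
(175, 380) 0 [0.4106 0.0107] [-0.0703 -0.0803]
(273, 285) [ 0.4386 -0.0724] [-0.0059 -0.0208]
(357, 285) [ 0.4184 -0.1093] [-0.006   0.0213]
(314, 164) [ 0.481  -0.1191] [ 0.0536 -0.0002]
```

{"method": "servo_tool", "body": {
  "plan": [
    [-0.009, 0, 0.08, 0, -0.002, 0],
    [-0.009, 0, 0.14, 0, -0.002, 0],
    [-0.009, 0, 0.18, 0, -0.002, 0],
    [-0.009, 0, 0.194, 0, -0.002, 0],
    [-0.009, 0, 0.194, 0, -0.002, 0]
  ]
}}

```text
time_s: 18.2
tool_pos: [0.4319, -0.0925, 0.0041]
tcp_rot: [0.0, 0.969, -0.247, 0.0]
force: [-1.3, -0.4, -0.3]
grip_width: 0.0563
```

```bash
python3 - <<'E'
from h import *
plan((.4322,-.0925,.002,-.5))
f=grab("wrist"); save(f,"w25.png")
E
```

```text
at [ 0.4319 -0.0925  0.0041] yaw -0.5 t 18.2 F [-1.3 -0.4 -0.3] w 0.0563
row [0.001, -0.0005, 0.0069, 0.0005, -0.0007, -0.0] rows>=0.0
```

View pics/w25.png

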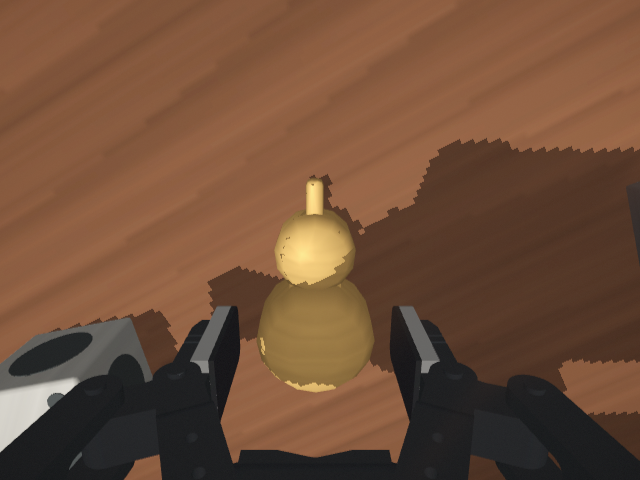

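{"method": "servo_tool", "body": {
  "plan": [
    [0.001, 0, 0.006, 0, 0, 0],
    [0.001, 0, 0.009, 0, 0, 0],
    [0.001, 0, 0.009, 0, 0, 0]
  ]
}}

```text
time_s: 18.55
tool_pos: [0.4327, -0.0929, 0.002]
tcp_rot: [0.001, 0.969, -0.247, 0.001]
force: [-0.6, -0.6, 0.1]
grip_width: 0.0561
```

{"method": "servo_tool", "body": {
  "plan": [
    [0, 0, 0, 0, 0, 0],
    [0, 0, 0, 0, 0, 0],
    [0, 0, 0, 0, 0, 0],
    [0, 0, 0, 0, 0, 0],
    [0, 0, 0, 0, 0, 0]
  ],
  "fingers": 0,
  "squeeze": 45
}}

```text
time_s: 19.05
tool_pos: [0.4328, -0.093, 0.0026]
tcp_rot: [0.001, 0.969, -0.247, 0.001]
force: [-3.3, 0.0, 7.1]
grip_width: 0.0405
```

```bash
python3 - <<'E'
from h import *
plan((.4322,-.0925,.002,-.5))
f=grab("wrist"); save(f,"w26.png")
E
```

```text
at [ 0.4328 -0.093   0.0026] yaw -0.5 t 19.05 F [-3.3  0.   7.1] w 0.0405
row [-0.0025, -0.0004, 0.0021, 0.0005, -0.0016, 0.0] rows>=0.0
```

View pics/w26.png

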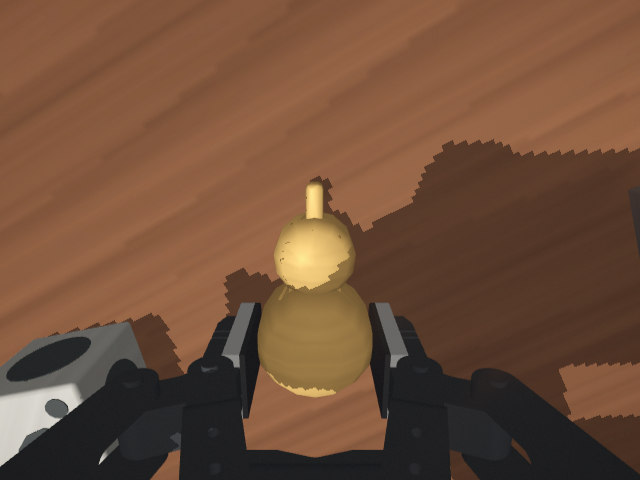

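{"method": "servo_tool", "body": {
  "plan": [
    [0, 0, -0.1, 0, 0, 0],
    [0, 0, -0.25, 0, 0, 0],
    [0, 0, -0.4, 0, 0, 0],
    [0, 0, -0.56, 0, 0, 0],
    [0, 0, -0.65, 0, 0, 0],
    [0, 0, -0.65, 0, 0, 0]
  ]
}}

```text
time_s: 19.7
tool_pos: [0.435, -0.0938, 0.2022]
tcp_rot: [0.002, 0.969, -0.247, 0.006]
force: [0.6, -0.5, -2.0]
grip_width: 0.0398
```

```bash
python3 - <<'E'
from h import *
plan((.47,.12,.2,-.2),(.46,.14,.2,-.12))
f=grab("wrist"); save(f,"w27.png")
E
```

```text
at [ 0.435  -0.0938  0.2022] yaw -0.4998 t 19.7 F [ 0.6 -0.5 -2. ] w 0.0398
row [-0.2392, -0.6815, 0.0042, 0.0015, -0.0072, -0.1909] rows>=4.3
row [-0.3004, -0.724, 0.0035, 0.0018, -0.0072, -0.2418] rows>=4.7
```

View pics/w27.png

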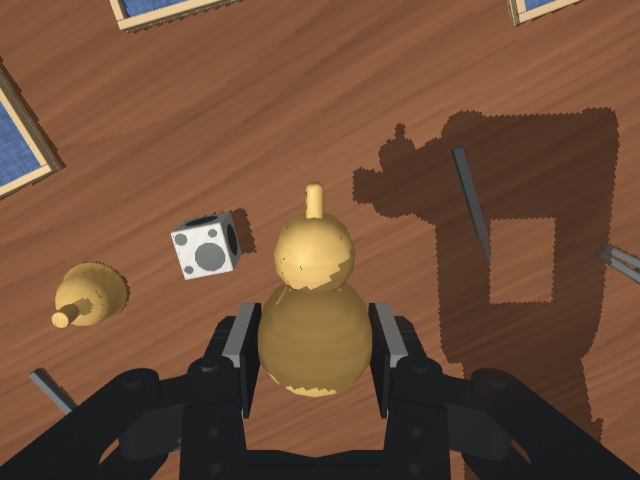

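{"method": "servo_tool", "body": {
  "plan": [
    [-0.3, -0.72, 0, 0.002, -0.007, -0.24],
    [-0.3, -0.72, 0, 0.002, -0.007, -0.24],
    [-0.3, -0.72, 0, 0.002, -0.007, -0.24],
    [-0.3, -0.72, 0, 0.002, -0.007, -0.24],
    [-0.3, -0.72, 0, 0.002, -0.007, -0.24],
    [-0.3, -0.72, 0, 0.002, -0.007, -0.24]
  ]
}}

```text
time_s: 20.35
tool_pos: [0.4563, 0.1432, 0.1962]
tcp_rot: [-0.001, 0.998, -0.059, -0.004]
force: [0.5, -0.6, -1.5]
grip_width: 0.0399
```

```bash
python3 - <<'E'
from h import *
plan((.46,.36,.2,-.12))
E
```

```text
at [0.4563 0.1432 0.1962] yaw -0.118 t 20.35 F [ 0.5 -0.6 -1.5] w 0.0399
row [-0.073, -0.719, -0.0104, -0.0015, 0.0052, 0.0012] rows>=4.3
```

{"method": "servo_tool", "body": {
  "plan": [
    [-0.08, -0.72, 0, 0, 0.005, 0],
    [-0.08, -0.72, 0, 0, 0.005, 0],
    [-0.08, -0.72, 0, 0, 0.005, 0],
    [-0.08, -0.72, 0, 0, 0.005, 0],
    [-0.08, -0.72, 0, 0, 0.005, 0],
    [-0.08, -0.72, 0, 0, 0.005, 0],
    [-0.08, -0.72, 0, 0, 0.005, 0]
  ]
}}

```text
time_s: 21.05
tool_pos: [0.457, 0.3595, 0.1946]
tcp_rot: [0.0, 0.998, -0.059, -0.002]
force: [-1.3, -0.5, -1.4]
grip_width: 0.0398
```

```bash
python3 - <<'E'
from h import *
plan((.46,.36,.2,-.12))
f=grab("wrist"); save(f,"w28.png")
m=cream(f)
for c in blobs(m,1500):
    if 200<c[:,0].mean()<420:
        np.save("c.npy",c)
        print(c.min(0),c.max(0))
        for r in range(c[:,1].min(),c[:,1].max()+1,4):
            xs=c[c[:,1]==r][:,0]; print(r,xs.min(),xs.max(),end=" | ")
E
```

```text
at [0.457  0.3595 0.1946] yaw -0.1174 t 21.05 F [-1.3 -0.5 -1.4] w 0.0398
row [0.0098, -0.0027, -0.018, 0.0002, 0.0021, 0.0016] rows>=0.1
[270  34] [330 148]
34 293 304 | 38 293 305 | 42 293 305 | 46 293 305 | 50 293 305 | 54 287 312 | 58 283 316 | 62 281 318 | 66 279 320 | 70 278 320 | 74 278 321 | 78 279 320 | 82 280 319 | 86 282 317 | 90 284 316 | 94 279 321 | 98 276 324 | 102 274 326 | 106 272 328 | 110 271 329 | 114 270 330 | 118 270 330 | 122 271 329 | 126 272 329 | 130 273 327 | 134 276 325 | 138 279 322 | 142 283 318 | 146 289 311 |
```

View pics/w28.png

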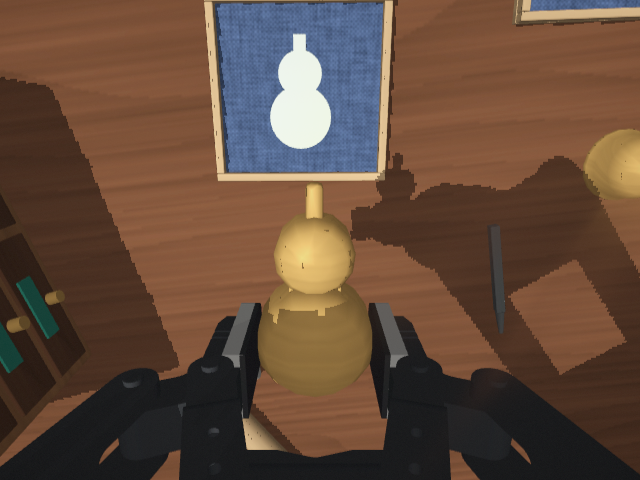

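```bash
python3 - <<'E'
from h import *
f=grab("wrist"); p,M,_=pose(); c=np.load("c.npy").astype(float)
def circ(P): 
    A=np.c_[2*P,np.ones(len(P))]; s=np.linalg.lstsq(A,(P**2).sum(1),rcond=None)[0]; return s[:2],np.sqrt(s[2]+s[:2]@s[:2])
z=.0075
a,ra=circ(ray(f,c[c[:,1]>96],z)); b,rb=circ(ray(f,c[(c[:,1]>55)&(c[:,1]<86)],z)); t=ray(f,(299,33.5),z)[0]
print("L",a.round(4),ra.round(4),"S",b.round(4),rb.round(4),"tip",t.round(4)); 
for q in(b,t): d=q-a; print(np.linalg.norm(d).round(4),np.arctan2(d[1],d[0]).round(4))
q=ray(f,[(206,2),(393,1),(382,180),(218,180)],.014); print("rim",q.round(4),q.mean(0).round(4)); d=q[3]-q[2]; print(np.arctan2(-d[0],d[1]).round(4))
C=M.T@(f["T"][:3,3]-p)
def tl(uv,zw,tz=.0026):
    d=M.T@f["T"][:3,:3]@np.array([(uv[0]-f["cx"])/f["f"],(uv[1]-f["cy"])/f["f"],1]); return (C+d*((tz-zw-C[2])/d[2])).round(4)
m=brass(f); g=[k for k in blobs(m,800) if 290<k[:,0].mean()<350][0].astype(float); S=g[(g[:,1]>217)&(g[:,1]<262)]
for zz in(.006,.008,.010,.012): 
    P=np.array([tl(u,zz)[:2] for u in S]); print("small lobe",zz,circ(P),"tip",tl((315,183),zz), "lobe mid",(tl((258,335),zz)+tl((372,335),zz))/2)
E
```

```text
L [0.529  0.3615] 0.0226 S [0.5601 0.358 ] 0.0156 tip [0.5862 0.3549]
0.0312 -0.1139
0.0575 -0.1154
rim [[0.6122 0.4157]
 [0.5975 0.2881]
 [0.4753 0.3043]
 [0.4905 0.4308]] [0.5439 0.3597]
-0.1192
small lobe 0.006 (array([ 0.02936506, -0.00039591]), np.float64(0.013735980976472653)) tip [ 0.0542  0.0001 -0.0034] lobe mid [-0.0033   0.00015 -0.0034 ]
small lobe 0.008 (array([ 0.03008025, -0.0003943 ]), np.float64(0.013539134001869393)) tip [ 0.0545  0.0001 -0.0054] lobe mid [-0.0021   0.00015 -0.0054 ]
small lobe 0.01 (array([ 0.03077347, -0.00038883]), np.float64(0.013343458048934793)) tip [ 0.0549  0.0001 -0.0074] lobe mid [-0.0009   0.00015 -0.0074 ]
small lobe 0.012 (array([ 0.03147317, -0.0003812 ]), np.float64(0.013147174859023723)) tip [ 0.0552  0.0001 -0.0094] lobe mid [ 0.0002   0.00015 -0.0094 ]
```

```bash
python3 - <<'E'
from h import *
plan((.5301,.3613,.055,-.116))
E
```

```text
at [0.4576 0.3589 0.1956] yaw -0.1193 t 21.15 F [-0.1  0.1 -1.3] w 0.0399
row [0.2399, -0.0363, 0.4681, -0.0004, 0.0013, -0.0021] rows>=3.2
```

{"method": "servo_tool", "body": {
  "plan": [
    [0.1, -0.02, 0.1, 0, 0, -0.002],
    [0.24, -0.036, 0.25, 0, 0, -0.002],
    [0.24, -0.036, 0.4, 0, 0, -0.002],
    [0.24, -0.036, 0.465, 0, 0, -0.002],
    [0.24, -0.036, 0.465, 0, 0, -0.002],
    [0.24, -0.036, 0.465, 0, 0, -0.002]
  ]
}}

```text
time_s: 21.75
tool_pos: [0.5305, 0.3601, 0.0563]
tcp_rot: [-0.0, 0.998, -0.059, -0.001]
force: [0.2, -0.5, -1.0]
grip_width: 0.0401
```

```bash
python3 - <<'E'
from h import *
f=grab("wrist"); save(f,"w29.png"); p,M,_=pose()
plan((.5301,.3613,.012,-.116))
E
```

```text
at [0.5314 0.3609 0.0578] yaw -0.1172 t 21.8 F [-0.4  0.4 -0.8] w 0.04
row [-0.0045, -0.0005, 0.1527, -0.0012, -0.0001, -0.0008] rows>=0.9
```

View pics/w29.png

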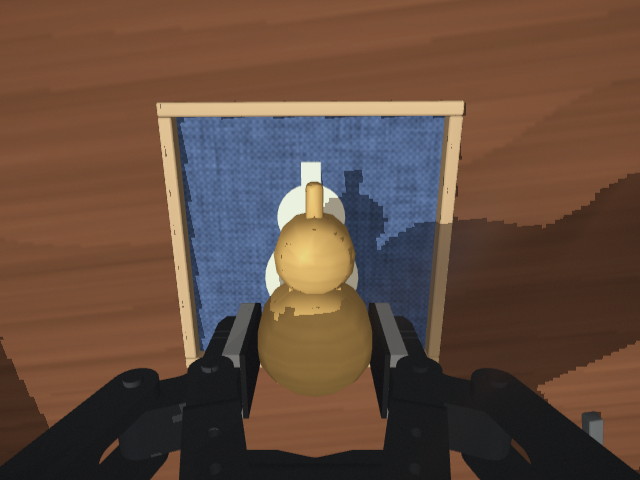

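```bash
python3 - <<'E'
from h import *
f=grab("wrist"); p,M,_=pose(); print(p)
for uv in((311,162),(276.5,213),(345.5,213),(265,278),(358.5,278)):
    w=ray(f,uv,.0075)[0]; print(uv,w.round(4),(M.T@np.r_[w-p[:2],0])[:2].round(4))
E
```

```text
[0.53183236 0.36140871 0.05862779]
(311, 162) [0.586  0.3561] [ 0.0544 -0.0011]
(276.5, 213) [0.5641 0.3753] [ 0.0305 -0.0176]
(345.5, 213) [0.5603 0.3427] [0.0304 0.0152]
(265, 278) [0.5318 0.3858] [-0.0029 -0.0243]
(358.5, 278) [0.5263 0.3395] [-0.0029  0.0224]
```

```bash
python3 - <<'E'
from h import *
plan((.5297,.3625,.0145,-.116))
E
```

```text
at [0.5318 0.3614 0.0586] yaw -0.1168 t 21.85 F [-0.8 -0.  -1. ] w 0.0399
row [-0.0077, -0.0024, 0.1471, -0.0017, -0.0009, -0.0005] rows>=0.9
```

{"method": "servo_tool", "body": {
  "plan": [
    [-0.008, -0.003, 0.06, -0.002, -0.001, 0],
    [-0.008, -0.003, 0.11, -0.002, -0.001, 0],
    [-0.008, -0.003, 0.14, -0.002, -0.001, 0],
    [-0.008, -0.003, 0.147, -0.002, -0.001, 0],
    [-0.008, -0.003, 0.147, -0.002, -0.001, 0]
  ]
}}

```text
time_s: 22.35
tool_pos: [0.529, 0.3625, 0.0135]
tcp_rot: [0.001, 0.998, -0.058, -0.001]
force: [-1.1, -0.4, -0.7]
grip_width: 0.0398
```

```bash
python3 - <<'E'
from h import *
f=grab("wrist"); save(f,"w30.png"); p,M,_=pose()
plan((.5297,.3625,.0105,-.116))
E
```

```text
at [0.5295 0.3627 0.0142] yaw -0.1167 t 22.4 F [ 0.2 -0.  -1.7] w 0.0397
row [0.0006, 0.0007, 0.0124, 0.0004, 0.0003, -0.0004] rows>=0.1
```

View pics/w30.png

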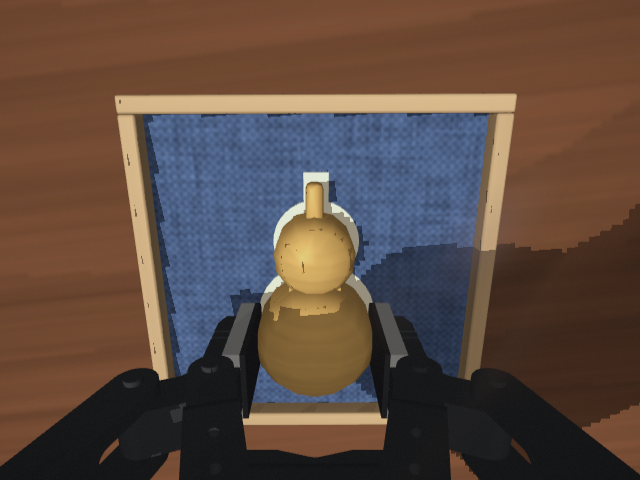

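```bash
python3 - <<'E'
from h import *
f=grab("wrist"); p,M,_=pose(); print(p)
for uv in((316,172.5),(274,239),(358.5,239)):
    w=ray(f,uv,.0075)[0]; print(uv,(M.T@np.r_[w-p[:2],0])[:2].round(4))
E
```

```text
[0.52989161 0.36284194 0.01468961]
(316, 172.5) [0.0561 0.0008]
(274, 239) [ 0.0312 -0.0149]
(358.5, 239) [0.0312 0.0168]
```

{"method": "servo_tool", "body": {
  "plan": [
    [0, 0.002, 0.008, 0, 0, 0],
    [0, 0.002, 0.013, 0, 0, 0],
    [0, 0.002, 0.015, 0, 0, 0],
    [0, 0.002, 0.016, 0, 0, 0]
  ]
}}

```text
time_s: 22.85
tool_pos: [0.5298, 0.3622, 0.0099]
tcp_rot: [0.0, 0.998, -0.058, 0.0]
force: [-0.5, -0.7, -1.9]
grip_width: 0.0399
```

```bash
python3 - <<'E'
from h import *
plan((.5298,.3621,.0098,-.116))
E
```

```text
at [0.5298 0.3622 0.0099] yaw -0.1167 t 22.85 F [-0.5 -0.7 -1.9] w 0.0399
row [0.0, 0.0005, 0.0003, 0.0002, -0.0002, -0.0004] rows>=0.0
```

{"method": "servo_tool", "body": {
  "plan": [
    [0, 0, 0.003, 0, 0, 0],
    [0, 0, 0.005, 0, 0, 0],
    [0, 0, 0.005, 0, 0, 0]
  ]
}}

```text
time_s: 23.15
tool_pos: [0.5299, 0.3623, 0.0097]
tcp_rot: [0.0, 0.998, -0.058, 0.0]
force: [-3.6, -2.7, 7.7]
grip_width: 0.04
```

Contact at 7.7 N. Opening modestly, since the tray walls are near.

{"method": "servo_tool", "body": {
  "plan": [
    [0, 0, 0, 0, 0, 0],
    [0, 0, 0, 0, 0, 0],
    [0, 0, 0, 0, 0, 0],
    [0, 0, 0, 0, 0, 0]
  ],
  "fingers": 0.66
}}

```text
time_s: 23.55
tool_pos: [0.5299, 0.3623, 0.0096]
tcp_rot: [0.0, 0.998, -0.058, 0.0]
force: [-0.4, 0.1, -0.8]
grip_width: 0.0564
```

{"method": "servo_tool", "body": {
  "plan": [
    [0, 0, -0.08, 0, 0, 0],
    [0, 0, -0.25, 0, 0, 0],
    [0, 0, -0.4, 0, 0, 0],
    [0, 0, -0.55, 0, 0, 0],
    [-0.15, 0, -0.6, 0, 0, 0],
    [-0.15, 0, -0.6, 0, 0, 0],
    [-0.15, 0, -0.6, 0, 0, 0]
  ]
}}

```text
time_s: 24.25
tool_pos: [0.4847, 0.3679, 0.19]
tcp_rot: [0.0, 0.998, -0.058, 0.001]
force: [0.2, -0.7, -0.3]
grip_width: 0.0565
```

```bash
python3 - <<'E'
from h import *
plan((.48,.12,.22,0))
f=grab("wrist"); save(f,"w31.png")
E
```

```text
at [0.4847 0.3679 0.19  ] yaw -0.1153 t 24.25 F [ 0.2 -0.7 -0.3] w 0.0565
row [0.0795, 0.8227, -0.0997, 0.0001, -0.0008, -0.0734] rows>=5.0
```

View pics/w31.png

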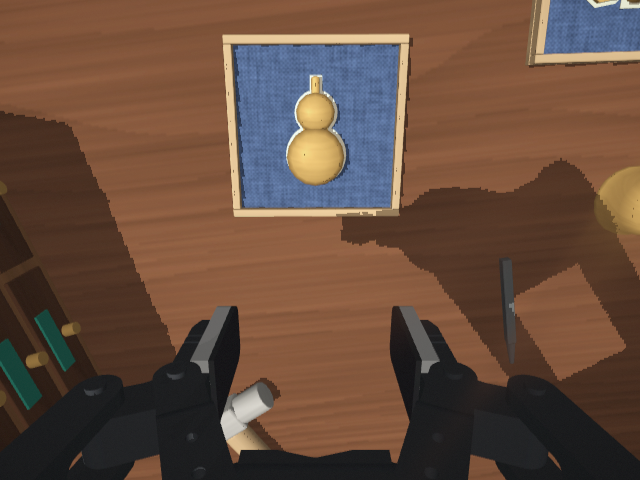

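Gourd seated well at (316,140). Next is the bell.

{"method": "servo_tool", "body": {
  "plan": [
    [0.08, 0.8, -0.1, 0, 0, -0.073],
    [0.08, 0.8, -0.1, 0, 0, -0.073],
    [0.08, 0.8, -0.1, 0, 0, -0.073],
    [0.08, 0.8, -0.1, 0, 0, -0.073],
    [0.08, 0.8, -0.1, 0, 0, -0.073],
    [0.08, 0.8, -0.1, 0, 0, -0.073],
    [0.08, 0.8, -0.1, 0, 0, -0.073]
  ],
  "fingers": 0.45
}}

```text
time_s: 25.0
tool_pos: [0.4816, 0.125, 0.2186]
tcp_rot: [0.0, 1.0, -0.002, -0.001]
force: [-0.4, 0.5, -0.3]
grip_width: 0.0384
```

```bash
python3 - <<'E'
from h import *
plan((.48,.12,.22,0))
f=grab("wrist"); save(f,"w32.png")
i=cv2.imread("pics/w32.png")
E
```

```text
at [0.4816 0.125  0.2186] yaw -0.0048 t 25.0 F [-0.4  0.5 -0.3] w 0.0384
row [-0.0053, 0.0167, -0.0045, 0.0004, 0.0006, -0.003] rows>=0.1
```

View pics/w32.png

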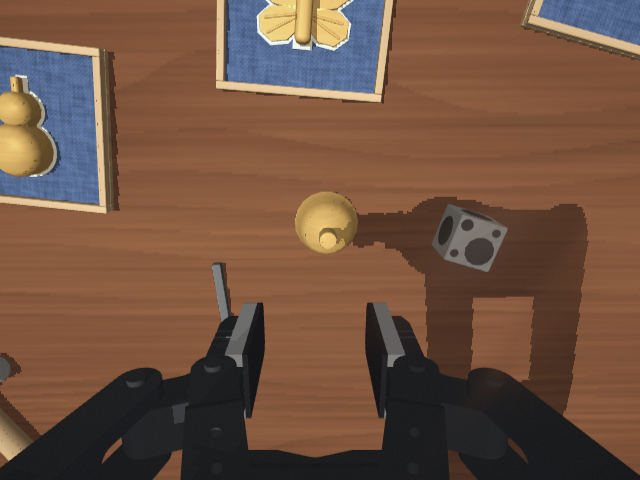

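```bash
python3 - <<'E'
from h import *
f=grab("wrist"); save(f,"w33.png")
i=cv2.imread("pics/w33.png")[180:265,285:370]; cv2.imwrite("pics/w33z.png",cv2.resize(i,None,fx=6,fy=6,interpolation=cv2.INTER_CUBIC))
print("knob",ray(f,(328,238),.056).round(4)); 
a=ray(f,[(295,219),(358,219)],.002); print("foot LR",a.round(4),a.mean(0)); print("front",ray(f,(326,191.5),0).round(4))
E
```

```text
knob [[0.4645 0.1157]]
foot LR [[0.4654 0.1433]
 [0.4652 0.0874]] [0.4653318  0.11539489]
front [[0.4896 0.1159]]
```

View pics/w33z.png

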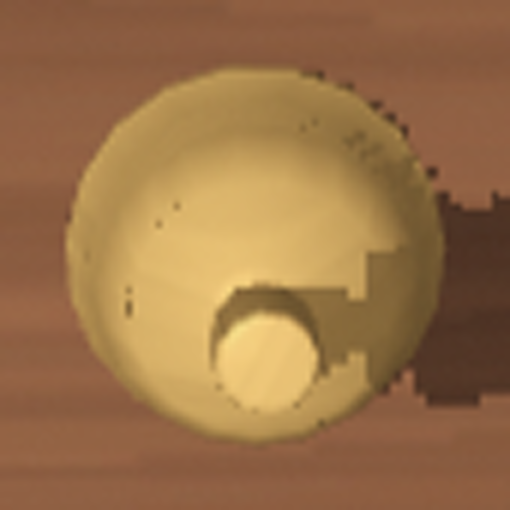

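```bash
python3 - <<'E'
from h import *
plan((.4625,.115,.085,0))
E
```

```text
at [0.4812 0.1267 0.2185] yaw -0.0015 t 25.1 F [-0.4 -0.1 -0.1] w 0.0385
row [-0.0616, 0.0388, 0.4453, 0.0003, 0.0008, -0.001] rows>=2.7
```

{"method": "servo_tool", "body": {
  "plan": [
    [-0.04, 0.039, 0.15, 0, 0, 0],
    [-0.064, 0.039, 0.3, 0, 0, 0],
    [-0.064, 0.039, 0.42, 0, 0, 0],
    [-0.064, 0.039, 0.445, 0, 0, 0],
    [-0.064, 0.039, 0.445, 0, 0, 0],
    [-0.064, 0.039, 0.445, 0, 0, 0]
  ]
}}

```text
time_s: 25.7
tool_pos: [0.4633, 0.1155, 0.0865]
tcp_rot: [0.0, 1.0, -0.0, 0.0]
force: [1.2, 0.0, 1.1]
grip_width: 0.0384
```

```bash
python3 - <<'E'
from h import *
f=grab("wrist"); save(f,"w34.png")
plan((.4625,.115,.0425,0))
E
```

```text
at [0.4636 0.1154 0.087 ] yaw -0.0006 t 25.75 F [ 0.3 -0.4  0.4] w 0.0385
row [-0.0041, 0.0012, 0.1484, 0.0004, -0.0013, -0.0004] rows>=0.9
```

View pics/w34.png

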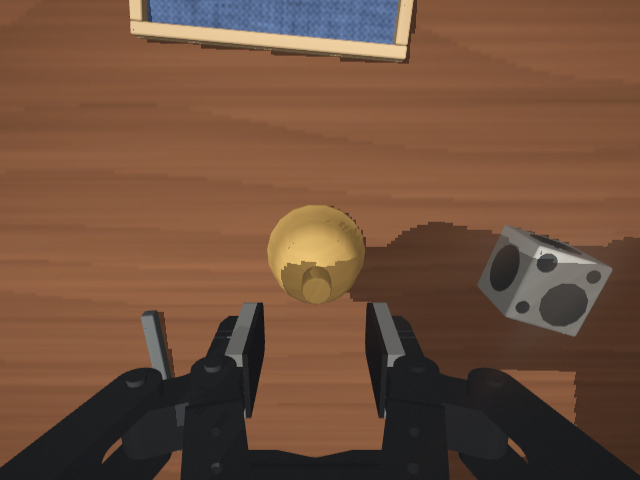

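```bash
python3 - <<'E'
from h import *
f=grab("wrist"); print("knob",ray(f,(316.5,290),.056).round(4)); a=ray(f,[(267.5,252),(365,252)],.002); print(a.mean(0),a); print("front",ray(f,(316.5,204.5),0))
print(pose()[0])
E
```

```text
knob [[0.4634 0.1144]]
[0.46293528 0.11430454] [[0.4629711  0.14243215]
 [0.46289946 0.08617693]]
front [[0.49046167 0.11415049]]
[0.46365973 0.11526094 0.08710588]
```

{"method": "servo_tool", "body": {
  "plan": [
    [-0.003, 0.003, 0.08, 0, -0.001, 0],
    [-0.003, 0.003, 0.12, 0, -0.001, 0],
    [-0.003, 0.003, 0.145, 0, -0.001, 0],
    [-0.003, 0.003, 0.148, 0, -0.001, 0],
    [-0.003, 0.003, 0.148, 0, -0.001, 0]
  ]
}}

```text
time_s: 26.3
tool_pos: [0.4631, 0.1144, 0.043]
tcp_rot: [0.0, 1.0, -0.0, 0.001]
force: [-0.6, -0.6, 0.2]
grip_width: 0.0383
```

```bash
python3 - <<'E'
from h import *
f=grab("wrist"); save(f,"w35.png")
plan((.463,.1145,.0425,0))
E
```

```text
at [0.4633 0.1144 0.0432] yaw -0.0009 t 26.35 F [ 0.2 -0.3 -0.2] w 0.0382
row [-0.0011, -0.0005, 0.0023, 0.0004, -0.001, -0.0005] rows>=0.0
```

View pics/w35.png

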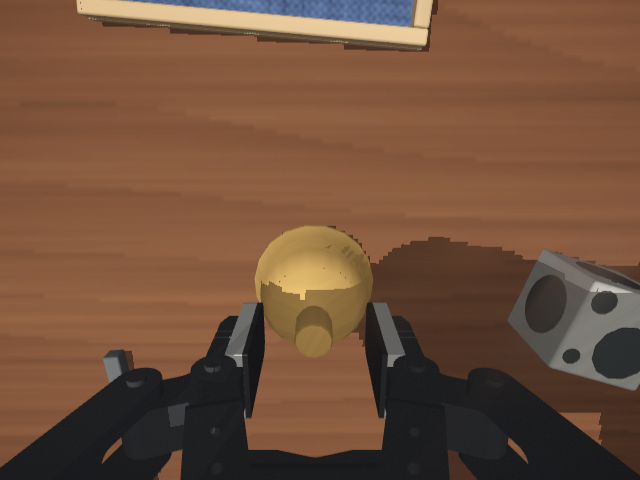

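Well centred, so I'll close.

{"method": "servo_tool", "body": {
  "plan": [
    [0, 0, 0, 0, 0, 0],
    [0, 0, 0, 0, 0, 0],
    [0, 0, 0, 0, 0, 0],
    [0, 0, 0, 0, 0, 0],
    [0, 0, 0, 0, 0, 0],
    [0, 0, 0, 0, 0, 0]
  ],
  "fingers": 0,
  "squeeze": 50
}}

```text
time_s: 26.95
tool_pos: [0.464, 0.1145, 0.0439]
tcp_rot: [0.0, 1.0, -0.0, 0.001]
force: [-0.6, 1.8, 5.8]
grip_width: 0.0113
```

{"method": "servo_tool", "body": {
  "plan": [
    [0, 0, -0.08, 0, 0, 0],
    [0, 0, -0.25, 0, 0, 0],
    [0, 0, -0.4, 0, 0, 0],
    [0, 0, -0.53, 0, 0, 0],
    [0, 0, -0.53, 0, 0, 0],
    [0, 0, -0.53, 0, 0, 0]
  ]
}}

```text
time_s: 27.55
tool_pos: [0.4637, 0.1145, 0.2032]
tcp_rot: [0.0, 1.0, -0.0, 0.002]
force: [-0.0, 0.8, -2.2]
grip_width: 0.0111
```

```bash
python3 - <<'E'
from h import *
f=grab("wrist"); save(f,"w36.png")
plan((.56,-.10,.2,-.1))
E
```

```text
at [0.4627 0.1145 0.2018] yaw -0.0008 t 27.6 F [ 0.3  1.6 -2.8] w 0.0114
row [0.325, 0.7148, 0.0068, 0.0002, -0.0009, 0.0631] rows>=4.7
```

View pics/w36.png

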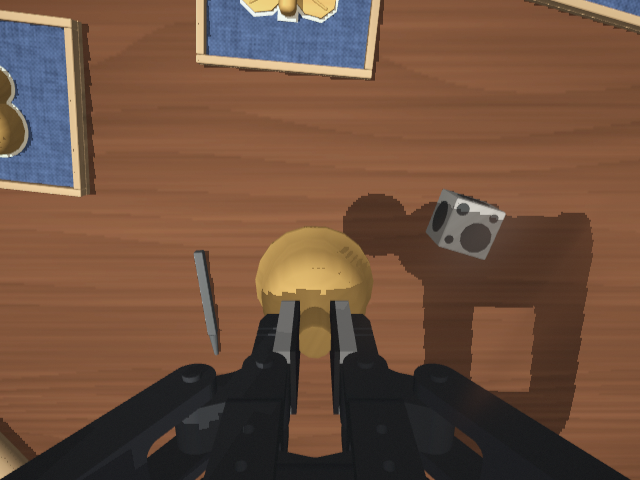

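{"method": "servo_tool", "body": {
  "plan": [
    [0.33, 0.72, 0, 0, 0, 0.06],
    [0.33, 0.72, 0, 0, 0, 0.06],
    [0.33, 0.72, 0, 0, 0, 0.06],
    [0.33, 0.72, 0, 0, 0, 0.06],
    [0.33, 0.72, 0, 0, 0, 0.06],
    [0.33, 0.72, 0, 0, 0, 0.06],
    [0.33, 0.72, 0, 0, 0, 0.06]
  ]
}}

```text
time_s: 28.3
tool_pos: [0.56, -0.1017, 0.1991]
tcp_rot: [-0.001, 0.999, -0.048, -0.002]
force: [-0.5, 1.0, -2.1]
grip_width: 0.0114
```

```bash
python3 - <<'E'
from h import *
f=grab("wrist"); save(f,"w37.png"); p,M,_=pose()
for c in blobs(cream(f),1500):
    if c[:,1].max()<230:
        print(c.min(0),c.max(0)); w=ray(f,c,.0075); r=cv2.minEnclosingCircle(w.astype(np.float32)); e=cv2.fitEllipse(c.reshape(-1,1,2)); print(r, ray(f,e[0],.0075))
C=M.T@(f["T"][:3,3]-p)
def tl(uv,zw,tz=.0439):
    d=M.T@f["T"][:3,:3]@np.array([(uv[0]-f["cx"])/f["f"],(uv[1]-f["cy"])/f["f"],1]); return (C+d*((tz-zw-C[2])/d[2])).round(4)
print("held: front",tl((315,227),0),"LR",tl((256,283),.002),tl((372,283),.002))
plan((.66,-.112,.11,-.1))
E
```

```text
[277  21] [357 107]
((0.6668497323989868, -0.11366716027259827), 0.030122965574264526) [[ 0.66780031 -0.11369934]]
held: front [0.0259 0.0012 0.0439] LR [-0.0013 -0.027   0.0419] [-0.0014  0.0284  0.0419]
at [ 0.56   -0.1009  0.1996] yaw -0.0957 t 28.35 F [-0.7 -0.8 -0.7] w 0.0114
row [0.3363, 0.0055, 0.2976, -0.0009, 0.002, 0.0027] rows>=2.7
```

View pics/w37.png

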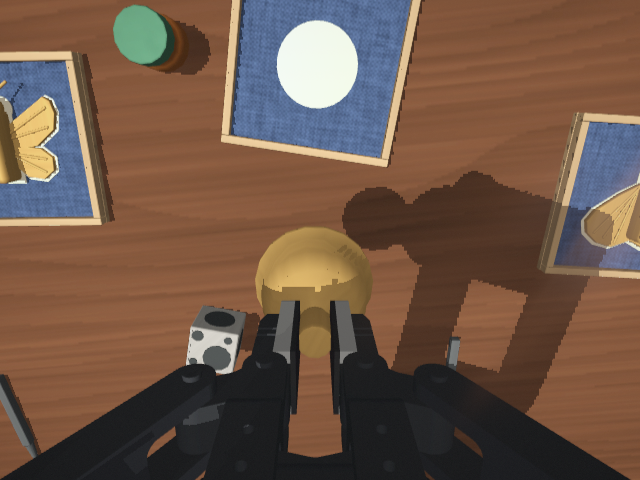

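```bash
python3 - <<'E'
from h import *
plan((.6684,-.1132,.085,-.1))
E
```

```text
at [ 0.56   -0.1009  0.1996] yaw -0.0957 t 28.35 F [-0.7 -0.8 -0.7] w 0.0114
row [0.3648, 0.007, 0.3809, -0.0009, 0.002, 0.0027] rows>=3.2
```

{"method": "servo_tool", "body": {
  "plan": [
    [0.15, 0, 0.05, 0, 0.002, 0],
    [0.3, 0.007, 0.15, 0, 0.002, 0],
    [0.363, 0.007, 0.3, 0, 0.002, 0],
    [0.363, 0.007, 0.38, 0, 0.002, 0],
    [0.363, 0.007, 0.38, 0, 0.002, 0],
    [0.363, 0.007, 0.38, 0, 0.002, 0],
    [0.363, 0.007, 0.38, 0, 0.002, 0]
  ]
}}

```text
time_s: 29.05
tool_pos: [0.6688, -0.1128, 0.0878]
tcp_rot: [-0.0, 0.999, -0.047, 0.002]
force: [-0.9, -0.7, -0.5]
grip_width: 0.0113
```

```bash
python3 - <<'E'
from h import *
f=grab("wrist"); save(f,"w38.png")
plan((.6684,-.1132,.0514,-.1))
E
```

```text
at [ 0.6691 -0.1131  0.0882] yaw -0.0951 t 29.1 F [-0.1  0.5 -0.7] w 0.0114
row [-0.0028, 0.0006, 0.1228, -0.0003, -0.0026, 0.0031] rows>=0.7
```

View pics/w38.png

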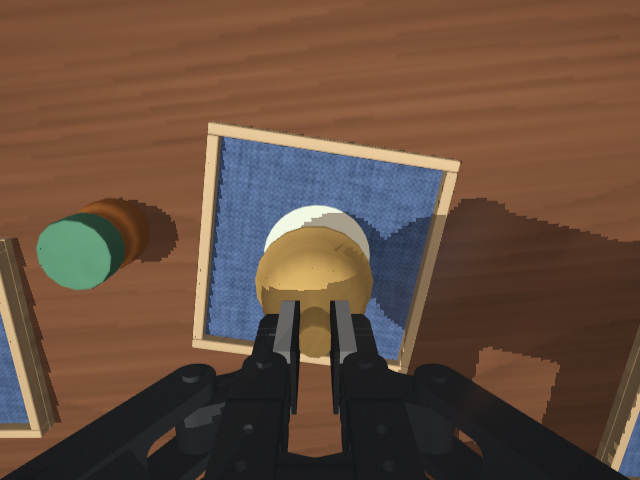

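```bash
python3 - <<'E'
from h import *
f=grab("wrist"); p,M,_=pose(); print(p)
m=cv2.inRange(hsv(f),(0,0,130),(179,70,255)); c=[k for k in blobs(m,300) if 260<k[:,0].mean()<375 and k[:,1].max()<280][0]
top=[]
for x in range(270,366,4):
    ys=c[c[:,0]==x][:,1]
    if len(ys): top.append((x,ys.min()))
P=np.array([(M.T@np.r_[w-p[:2],0])[:2] for w in ray(f,top,.0075)])
A=np.c_[2*P,np.ones(len(P))]; s=np.linalg.lstsq(A,(P**2).sum(1),rcond=None)[0]; print("centre tool",s[:2],"r",np.sqrt(s[2]+s[:2]@s[:2]))
print((M.T@np.r_[ray(f,(317,205),.0075)[0]-p[:2],0])[:2])
print(top)
E
```

```text
[ 0.66911099 -0.11329213  0.08822192]
centre tool [-0.00155346  0.00030714] r 0.029531436468020457
[0.02806803 0.00116559]
[(270, np.int32(230)), (274, np.int32(225)), (278, np.int32(220)), (282, np.int32(217)), (286, np.int32(214)), (290, np.int32(211)), (294, np.int32(209)), (298, np.int32(208)), (302, np.int32(207)), (306, np.int32(206)), (310, np.int32(206)), (314, np.int32(205)), (318, np.int32(205)), (322, np.int32(206)), (326, np.int32(206)), (330, np.int32(207)), (334, np.int32(208)), (338, np.int32(210)), (342, np.int32(212)), (346, np.int32(215)), (350, np.int32(218)), (354, np.int32(221)), (358, np.int32(226)), (362, np.int32(232))]
```

{"method": "servo_tool", "body": {
  "plan": [
    [-0.001, 0, 0.06, 0, -0.002, 0],
    [-0.001, 0, 0.1, 0, -0.002, 0],
    [-0.001, 0, 0.117, 0, -0.002, 0],
    [-0.001, 0, 0.117, 0, -0.002, 0],
    [-0.001, 0, 0.117, 0, -0.002, 0]
  ]
}}

```text
time_s: 29.65
tool_pos: [0.6687, -0.1133, 0.0525]
tcp_rot: [-0.0, 0.999, -0.048, 0.0]
force: [0.1, -0.8, -1.8]
grip_width: 0.0113
```

```bash
python3 - <<'E'
from h import *
f=grab("wrist"); save(f,"w39.png")
plan((.6688,-.1133,.0514,-.1))
E
```

```text
at [ 0.6689 -0.1133  0.0527] yaw -0.0954 t 29.7 F [ 0.2 -0.8 -2.1] w 0.0115
row [-0.0002, -0.0, 0.0044, -0.0002, -0.0004, 0.003] rows>=0.0
```

View pics/w39.png

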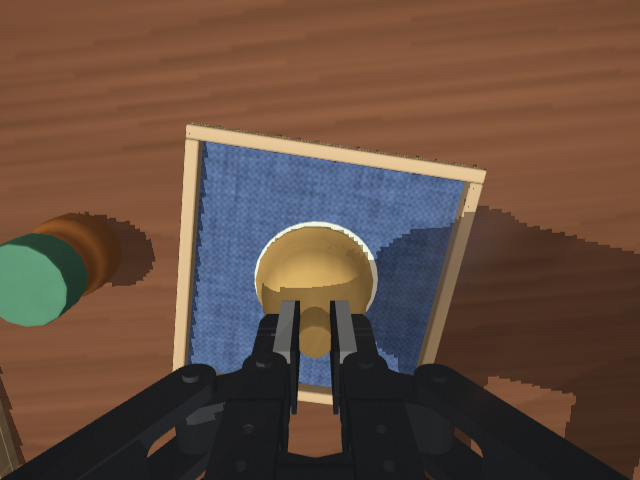

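{"method": "servo_tool", "body": {
  "plan": [
    [0, 0.002, 0.003, 0, 0, 0],
    [0, 0.002, 0.006, 0, 0, 0],
    [0, 0.002, 0.006, 0, 0, 0]
  ]
}}

```text
time_s: 30.0
tool_pos: [0.6689, -0.1141, 0.051]
tcp_rot: [-0.0, 0.999, -0.048, 0.0]
force: [-0.6, -0.2, -1.0]
grip_width: 0.0112
```

{"method": "servo_tool", "body": {
  "plan": [
    [0, 0, 0.002, 0, 0, 0],
    [0, 0, 0.004, 0, 0, 0],
    [0, 0, 0.004, 0, 0, 0]
  ]
}}

```text
time_s: 30.3
tool_pos: [0.6691, -0.1141, 0.051]
tcp_rot: [0.0, 0.999, -0.048, 0.001]
force: [-2.7, 1.0, 5.8]
grip_width: 0.0111
```

In contact, so release and rise.

{"method": "servo_tool", "body": {
  "plan": [
    [0, 0, 0, 0, 0, 0],
    [0, 0, 0, 0, 0, 0],
    [0, 0, 0, 0, 0, 0],
    [0, 0, 0, 0, 0, 0]
  ],
  "fingers": 0.45
}}

```text
time_s: 30.7
tool_pos: [0.6691, -0.1141, 0.0509]
tcp_rot: [-0.0, 0.999, -0.048, 0.001]
force: [0.1, 0.2, 0.0]
grip_width: 0.0387
```

{"method": "servo_tool", "body": {
  "plan": [
    [0, 0, -0.08, 0, 0, 0],
    [0, 0, -0.2, 0, 0, 0],
    [0, 0, -0.35, 0, 0, 0],
    [0, 0, -0.45, 0, 0, 0],
    [-0.3, 0, -0.5, 0, 0, 0],
    [-0.6, 0, -0.5, 0, 0, 0],
    [-0.6, 0, -0.5, 0, 0, 0],
    [-0.6, 0, -0.5, 0, 0, 0],
    [-0.6, 0, -0.5, 0, 0, 0]
  ]
}}

```text
time_s: 31.6
tool_pos: [0.4864, -0.096, 0.2003]
tcp_rot: [-0.0, 0.999, -0.048, -0.0]
force: [0.0, -0.5, -0.3]
grip_width: 0.0386
```

```bash
python3 - <<'E'
from h import *
plan((.4,-.3,.25,0))
for n in("top","side","wrist"): save(grab(n),n+"40.png")
E
```

```text
at [ 0.4864 -0.096   0.2003] yaw -0.0957 t 31.6 F [ 0.  -0.5 -0.3] w 0.0386
row [-0.2218, 0.7043, -0.1657, -0.0003, 0.0003, -0.0609] rows>=4.5
```

View pics/wrist40.png

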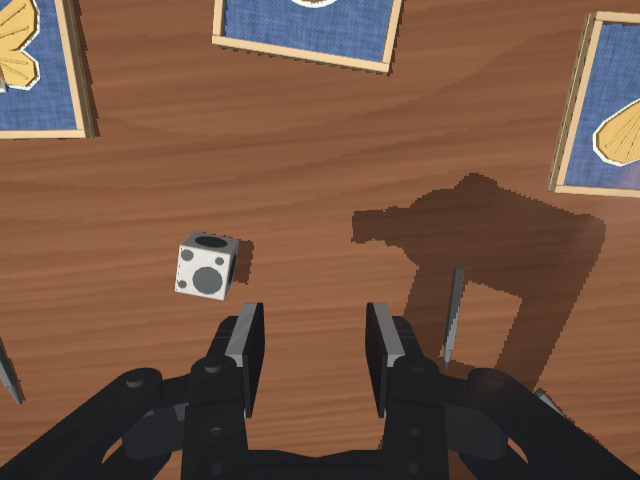

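View pics/side40.png

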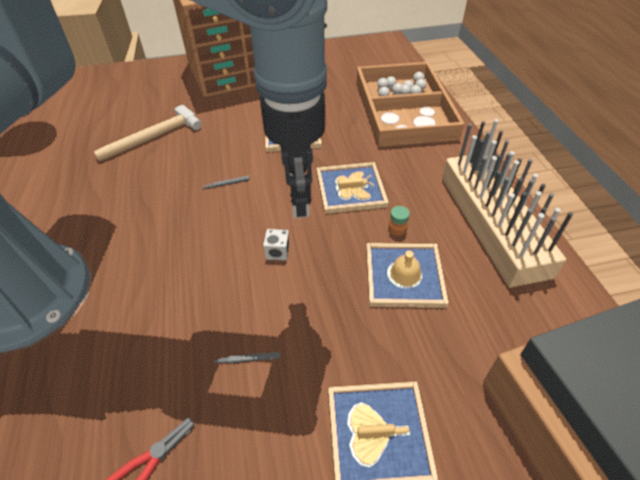

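View pics/top40.png

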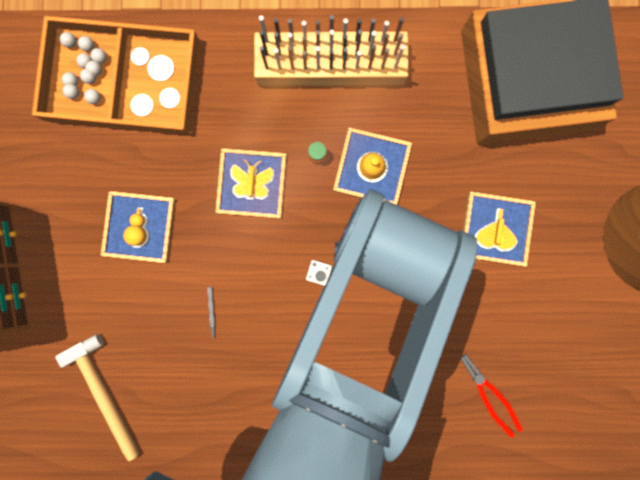

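All four are in place, and the block (275,243) and jar (399,220) sit at the same side-view pixels as at the start. One closer look at the bell before handing in.

{"method": "servo_tool", "body": {
  "plan": [
    [0.33, 0, 0, 0, 0, 0],
    [0.33, 0, 0, 0, 0, 0],
    [0.33, 0, 0, 0, 0, 0],
    [0.33, 0, 0, 0, 0, 0]
  ]
}}

```text
time_s: 32.15
tool_pos: [0.5903, -0.1068, 0.1996]
tcp_rot: [-0.0, 0.999, -0.047, 0.0]
force: [-0.8, -1.4, -0.1]
grip_width: 0.0384
```

```bash
python3 - <<'E'
from h import *
f=grab("wrist"); save(f,"w41.png")
i=cv2.imread("pics/w41.png")[0:240,200:440]; cv2.imwrite("pics/w41z.png",cv2.resize(i,None,fx=2.5,fy=2.5,interpolation=cv2.INTER_CUBIC))
E
```

```text
(no output)
```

View pics/w41z.png

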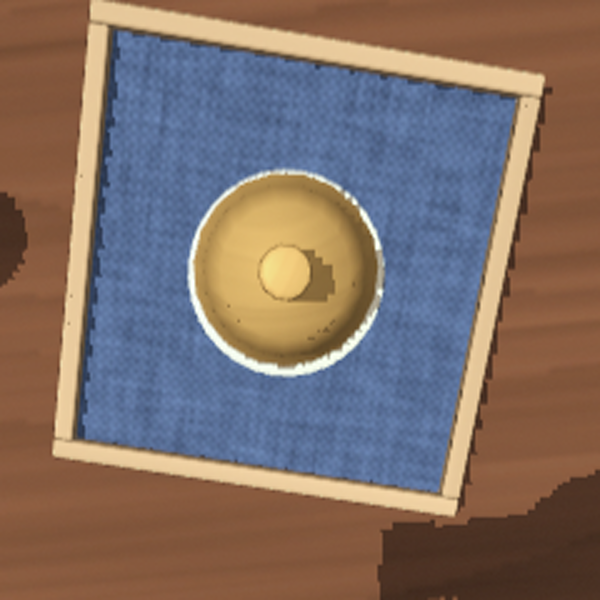

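The bell is upright with the cream ring visible all round. Handing in.

```bash
python3 -c "
from workcell import workorder; print(workorder.hand_in())"
```

```text
the job is handed in; nothing more can be done
None
```

All four ornaments are packed in the order given (butterfly, ginkgo leaf, gourd, bell), and the job was handed in at about 32 s. Each piece was lowered until it touched the felt, with at most about 8 N of force, before the gripper opened.

**Placement:** After each release the wrist camera showed the butterfly, leaf and bell with cream showing all round, and the gourd with cream round the parts in clear view. My measurements put the error at about 1 mm or less.

**Other objects:** The doming block and jar appear at the same places in the side and top views as at the start. The gripper was empty and clear of everything at hand-in.

**Disagreements:**
- For the gourd tray, the first view and a closer one disagreed by about 1.5 mm. I used the closer view.
- The leaf outline measured about 2% short from a distance. The closer view agreed with its given size.
- The gripper read about 1.5 mm too narrow on three pieces, and 2.7 mm on the bell's knob. All of them held firmly.

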